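Slide the vial rack round the balance into its reader bay and shut the gate

ROBOT

A 6-joint arm with a two-finger parallel gripper is mounted at the origin on the work surface. World frame = base frame: x ahead of the robot, y to its left, z up, the work surface at z = 0. Lengths are in m, angles in rad, forces in N, time in s.
With the tool pointing down it reaches from about 0.325 to 0.85 m from the base axis. Payload 15.5 kg.
Tool frame: the origin (TCP) lies midway between the tips of the shut fingers; the grasp point (between the pads) lies 19 mm behind it; z points along the fingers, y is the direction in which the jaws open and shut (so a half turn about z gives the same grasp; the last joint's range is limited). The gripper opens to 91 mm and grips with 3 to 60 N. Pads are 32 mm wide; open, the fingers measure 118 mm over their backs; the gripper's body (76 mm by 178 mm) begins 60 mm behind the grasp point.
Start: joints at [1.185, 0.494, 1.345, -0, 1.302, -0.096], TCP at [0.179, 0.599, 0.214] pointing down, gripper open.
Joint ranges: [-2.91, 2.91], [-0.82, 2.16], [0.22, 2.67], [-1.22, 4.37], [0.12, 2.79], [-3.08, 3.08]. Speed limits (rad/s): [1.89, 1.89, 2.57, 3.01, 3.01, 3.01].

INTERFACE

Orientations are given as a unit quaternion [w, x, y, z].
In Python, from cell import manip, grab_frame, order gives the robot as it stands.
- The arm moves only by the tool arm_command, never from a script. Its argument "deltas" is a list of rows, each a list of 7 numbers: the turn, a rotation vector about the tool's x, y, z in degrees, then the shift along the tool's x, y, z in mm, then the finger opening in mm, from 0 to 91.2. In form: [[ax, ay, az, tx, ty, tz, fingers], ...]. A call has 1 to 12 rows; each row is the pose to reach, as a shift and turn from the pose commanded when the call began, along the tool's axes at that moment; what a row does not reach only later rows make up. A row lasts 1/10 s, in which the tool goes at most 50 mm and 8.59 degrees, less where a joint would pass 70% of its speed; a pose out of reach is approached as far as the arm can. A call with a gripper value outside its range is refused whole. The fingers move at their own pace and stop on an object; "squeeze" is the grip in N (left out, the last holds). Time passes only in rows, so rows that repeat a pose let the fingers close. It gives the time, the measured TCP pose, the force and the opening at its end, in the units of the state.
- manip.get_obs(): the state, without advancing time (a new reading comes with each control period).
- grab_frame(name): name is "scene" or "top" or "wrist"; returns a dict with "color" (420x560x3 uint8, red, green, blue), "K" (3x3 intrinsics, pixels), "dist_coeffs" ([k1, k2, p1, p2, k3] as OpenCV has them; the pictures are not rectified), "xyz" and "attitude" of the camera in the world; the wrist camera has in their place "hand_eye" (4x4, takes a point from camera to tool coordinates, whose origin is the TCP and whose axes are the flange's). Camera axes: x right, y down, z forward; pixel columns grow to the right and rows downward; lengths in m; the calibration is good to about 2 mm. A picture is of the moment at which its call begins: read the wrist's pose just before it. There is no depth.
- order.sign_off(): hands the job in, once; it reports no verdict.
The state is a dict: "t": time; "joint_positions": joint angles; "joint_vel": joint speeds; "effort": joint torques, N m; "position": TCP position; "ee_rot": TCP orientation; "force": force on the tool from outside, world axes, zero at the start; "wrist_torque": the same for the moment, N m; "opening": opening from 0.0 (shut) to 1.0 (fully open).
Only numpy, scipy, OpenCV 4.12 (cv2) and the standard library are available. Lean on these libraries where they do the work, as an engineer would, in place of code of your own. Each camera call takes 0.05 s, during which the arm holds its last target.

TASK

Slide the rack of vials flat along the bench, through the gap between the balance and the gas tap and touching neither of them, and push it fully home against the back stop of the reader's loading bay; never lift or tip it. Then swing the bay's gate all the way shut behind the rack and let go. Leave the wash bottle, beaker and dishes where they stand.

Things in the scene. Friction and masses are not known exactly. Their poses are not given: they have to be found in the camera images.
- rack_centre (a point): Centre of the vial rack: a loose plain grey block 100 (its x) by 120 (its y) by 42 mm high, with twelve white-capped vials fixed in it that stand to 58 mm above the bench; about 0.6 kg, too wide to grasp across, slides on its flat underside. The point is 21 mm above the underside; z is up. It starts on the right, turned up to 0.3 rad from the world axes.
- bay: Fixed loading bay, open towards the robot: a U-shaped steel frame 34 mm high without a floor, a low white reader console (60 mm high) behind it. Origin on the bench at the centre of the rack's home place; x points into the bay (pushing direction), y left, z up. Back stop face at x = +50 mm, side walls' inner faces at y = +-70 mm from x = -30 mm inwards. Console ends at x = 144 mm.
- bay_mouth (a point): Point on the bench at the middle of the bay's mouth, 58 mm before the bay's origin; axes as the bay. Here two short flared lips are about 164 mm apart, narrowing to the walls' 140 mm over 28 mm. The rack enters with its own x along the bay's x (either way round), 10 mm clear on each side; when home its near end is left sticking 20 mm out of the side walls.
- gate (a joint): Angle of the gate: aluminium bar 215 mm long, 12 mm thick, 23 to 40 mm above the bench, on an upright pivot left of the mouth. 0 = shut: it lies along the bay's -y across the mouth, 12 mm clear of a rack that is home (hard stop, no latch, light friction about 0.5 N at the knob holds it). At angle t it points along (-sin t, -cos t) in the bay's x, y. Starts at 1.5 to 2.1; limit 2.4.
- gate_pivot (a point): Point on the gate's upright pivot axis, 62.5 mm above the bench, fixed to the bay at x = -68 mm, y = +112 mm in the bay's frame.
- gate_knob (a point): Middle of the gripping part of the gate's knob, an upright round black cylinder 24 mm in diameter standing on the bar 165 mm from the pivot axis, from 38.5 to 83.5 mm above the bench; the point is 62.5 mm above the bench.
- balance: Fixed bench balance, 140 by 140 mm, 57 mm high, blue with a steel pan. Origin on the bench under its centre, its x and y along its sides. Must not be touched.
- gas_tap: Fixed bench gas tap: a round flange of 52 mm diameter with a column and two side nozzles (80 mm over their ends, along its y), 56 mm high. Origin on the bench under its centre. Must not be touched.
- wash_bottle: Bystander: white plastic bottle, 70 mm diameter, 170 mm high, origin under its centre.
- beaker: Bystander: glass beaker, 76 mm diameter, 95 mm high, origin under its centre.
- dishes: Bystander: stack of flat round dishes, 90 mm diameter, 48 mm high, origin under its centre.

How it is judged:
On the way, in this order (a step that is already met when the one before it is completed fails the run):
1. the rack passes between the balance and the gas tap (x of rack_centre in the frame of balance below -0.11 m and y of rack_centre in the frame of balance between -0.01 and 0.08 m and x of rack_centre in the frame of gas_tap above 0.05 m), for 0.1 s.
2. the rack is home in the bay, with the gate still open (x of rack_centre in the frame of bay above -0.007 m and y of rack_centre in the frame of bay between -0.015 and 0.015 m and angle between the x axis of rack_centre and the x axis of bay, either way round below 0.12 rad and value of joint gate above 0.6 rad), for 0.2 s.
3. the gate is shut behind the rack (value of joint gate below 0.07 rad), for 0.2 s.
At the end, for the whole second after the job is handed in: The rack lies flat on the bench in the bay, its centre within 7 mm of fully home, 15 mm sideways and 0.12 rad of square, and the gate is within 0.07 rad of shut (x of rack_centre in the frame of bay above -0.007 m and y of rack_centre in the frame of bay between -0.015 and 0.015 m and angle between the x axis of rack_centre and the x axis of bay, either way round below 0.12 rad and height (world z) of rack_centre below 0.025 m and value of joint gate below 0.07 rad); the robot touches nothing.
It fails at once if the balance is touched by the rack or the robot (contact force between any of rack, the arm, the fingers and balance above 0.5 N).
It fails at once if the gas tap is touched by the rack or the robot (contact force between any of rack, the arm, the fingers and gas_tap above 0.5 N).
It fails at once if the rack is lifted more than 10 mm off the bench or tipped by more than 0.15 rad (height (world z) of rack_centre above 0.031 m or angle between rack_centre's own z axis and vertical above 0.15 rad).
It fails at once if a bystander is shifted by more than 20 mm (distance of any of wash_bottle, beaker, dishes from where it was at the start of the episode above 0.02 m).
It also fails if it takes over 72 s, if anything falls off the work surface, if the arm or the gripper's body presses on something with over 40 N, if the wrist force passes 120 N, or if a joint passes its speed limit or range.

## Working session

There is one attempt and no reset: what is moved stays moved. The work goes in short steps, Python scripts to look and compute and a tool call to move; the robot and the scene stay as the last step left them, time stands still between calls to the robot, and variables do not carry over. Pictures are saved under pics/ and viewed, and the job is handed in when it is done.

Besides the shell and the picture viewer there is one more tool, called as name(argument=value, ...), one argument or row to a line, values as JSON. arm_command: Moves the arm, as the interface text tells. Its arguments: {"type":"object","properties":{"deltas":{"type":"array"},"squeeze":{"type":"number"}},"required":["deltas"]}

```bash
ls; mkdir -p pics
cat > h.py <<'E'
import numpy as np, cv2
from cell import manip, grab_frame, order
from scipy.spatial.transform import Rotation as R
def q2R(q): return R.from_quat([q[1],q[2],q[3],q[0]]).as_matrix()
E
python3 - <<'E'
from h import *
import pickle
print(manip.get_obs())
for n in ["scene","top"]:
    f=grab_frame(n); print(n,f["K"],f["dist_coeffs"],f.get("xyz"),f.get("attitude"))
    cv2.imwrite(f"pics/{n}0.png",f["color"][:,:,::-1]); pickle.dump(f,open(n+"0.pkl","wb"))
E
```

```text
pics
{'t': 0.0, 'joint_positions': array([ 1.18547543e+00,  4.94172287e-01,  1.34614965e+00, -3.24164668e-06,
        1.30250283e+00, -9.54962197e-02]), 'joint_vel': array([ 1.55950455e-03,  2.29937566e-03,  6.15529252e-04, -7.63602782e-05,
        1.45486683e-03, -5.03105517e-04]), 'effort': array([ 3.18377097e-03, -8.78807116e+01, -3.81851828e+01,  7.09220697e-02,
        5.33518090e-02, -1.10077683e-04]), 'position': array([0.17846282, 0.59857   , 0.21333877]), 'ee_rot': array([-1.45165640e-04,  1.44405234e-01,  9.89518443e-01, -5.98713517e-04]), 'force': array([ 0.28582352,  0.3571271 , -0.33872925]), 'wrist_torque': array([-0.06953714,  0.0228883 ,  0.01929509]), 'opening': 1.0034067890322689}
scene [[442.07882635   0.         283.86657525]
 [  0.         442.07882635 209.65507416]
 [  0.           0.           1.        ]] [-0.06925706  0.          0.          0.          0.        ] [ 1.3103227  -0.45083282  0.67530378] [-0.40148194  0.76532994  0.44217699 -0.2399205 ]
top [[422.16586177   0.         285.19208242]
 [  0.         422.16586177 204.39895379]
 [  0.           0.           1.        ]] [0.04592481 0.         0.         0.         0.        ] [ 0.49538098 -0.00616008  0.99828436] [ 0.02468349 -0.69938836  0.71366958 -0.03037057]
```

View pics/scene0.png

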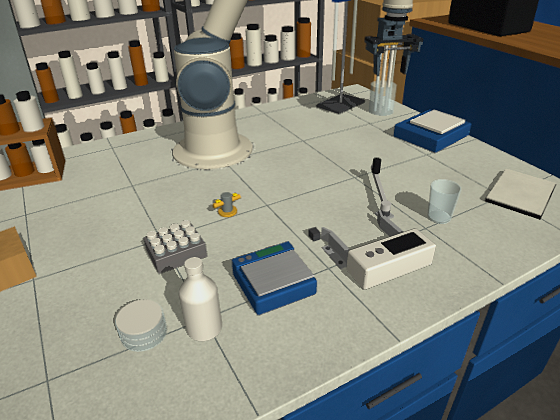

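View pics/top0.png

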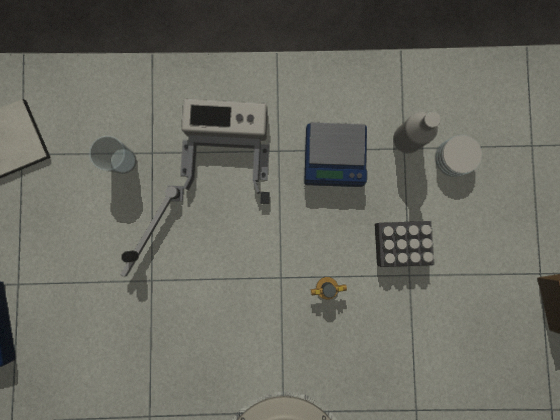

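The top view (image up = +x, left = +y) shows the rack at about (405,243), balance (336,154), tap (328,289), bay mouth around (225,185), pivot (175,192), knob (130,257), bottle (420,128), dishes (460,155) and beaker (115,155). I'll zoom in next to pick corner pixels.

```bash
cat >> h.py <<'E'
def ray(f,uv):
    p=cv2.undistortPoints(np.array([[uv]],float),np.array(f["K"]),np.array(f["dist_coeffs"]))[0,0]
    d=q2R(f["attitude"])@np.array([p[0],p[1],1]); return np.array(f["xyz"]),d
def plane(f,uv,z):
    o,d=ray(f,uv); return o+d*(z-o[2])/d[2]
def proj(f,P):
    Rm=q2R(f["attitude"]); t=-Rm.T@np.array(f["xyz"])
    return cv2.projectPoints(np.atleast_2d(np.array(P,float)),cv2.Rodrigues(Rm.T)[0],t,np.array(f["K"]),np.array(f["dist_coeffs"]))[0][:,0]
def tri(f1,uv1,f2,uv2):
    o1,d1=ray(f1,uv1);o2,d2=ray(f2,uv2);d1/=np.linalg.norm(d1);d2/=np.linalg.norm(d2)
    s=np.linalg.lstsq(np.c_[d1,-d2],o2-o1,rcond=None)[0]
    a=o1+s[0]*d1;b=o2+s[1]*d2; return (a+b)/2,np.linalg.norm(a-b)
E
python3 - <<'E'
from h import *
import pickle
def crop(n,x0,y0,x1,y1,s,out):
    f=pickle.load(open(n+"0.pkl","rb"));c=f["color"][y0:y1,x0:x1,::-1]
    c=cv2.resize(c,None,fx=s,fy=s,interpolation=cv2.INTER_CUBIC)
    c=cv2.convertScaleAbs(c,alpha=1.3,beta=10)
    for x in range((x0+9)//10*10,x1,10):
        cv2.line(c,((x-x0)*s,0),((x-x0)*s,6),(0,0,255),1)
        if x%20==0: cv2.putText(c,str(x),((x-x0)*s,16),0,.35,(0,0,255),1)
    for y in range((y0+9)//10*10,y1,10):
        cv2.line(c,(0,(y-y0)*s),(6,(y-y0)*s),(0,0,255),1)
        if y%20==0: cv2.putText(c,str(y),(8,(y-y0)*s+4),0,.35,(0,0,255),1)
    cv2.imwrite(f"pics/{out}.png",c)
crop("top",110,90,290,290,3,"t_bay"); crop("top",290,110,450,310,3,"t_rt")
crop("scene",130,180,330,330,4,"s_rt"); crop("scene",290,150,490,300,4,"s_bay")
E
```

```text
(no output)
```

View pics/t_bay.png

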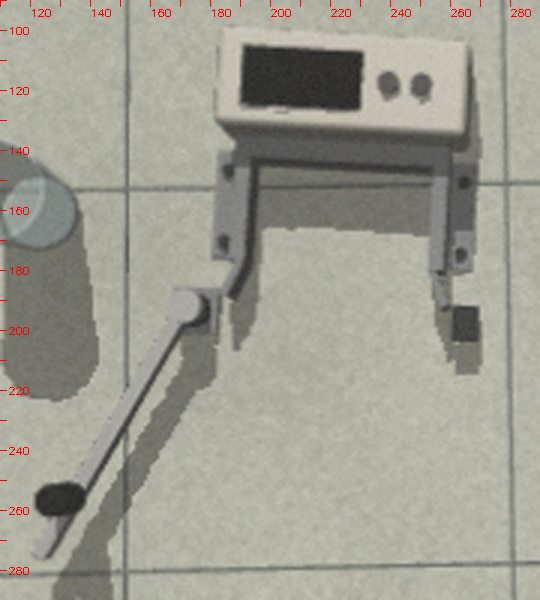

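View pics/t_rt.png

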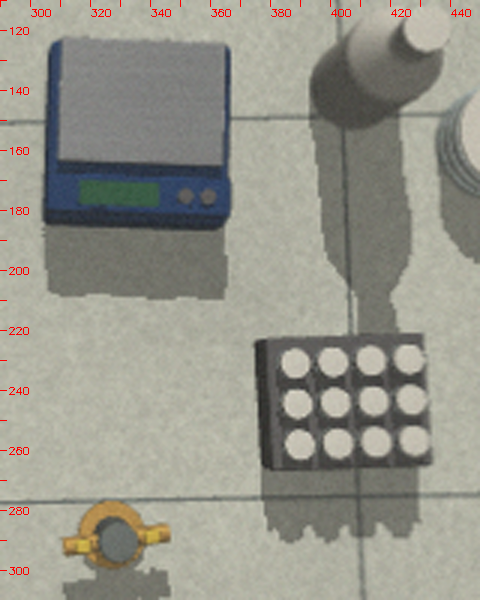

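View pics/s_rt.png

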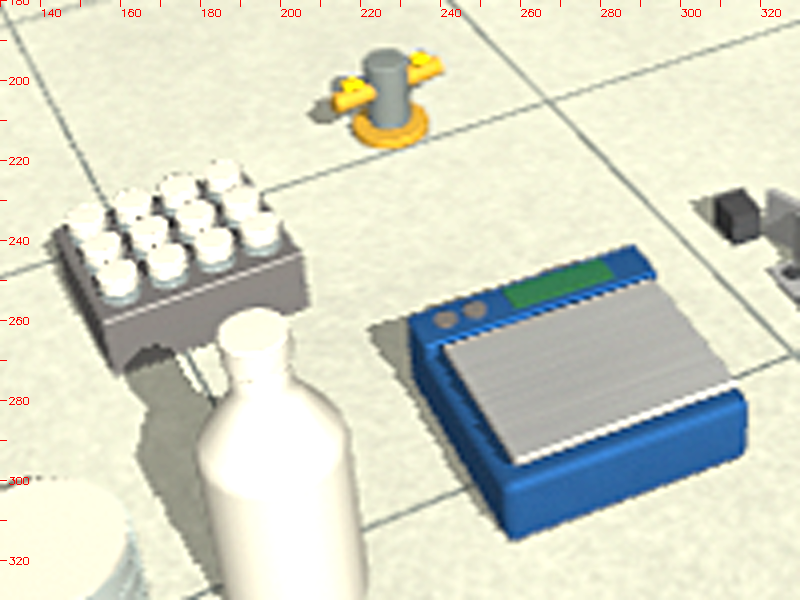

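View pics/s_bay.png

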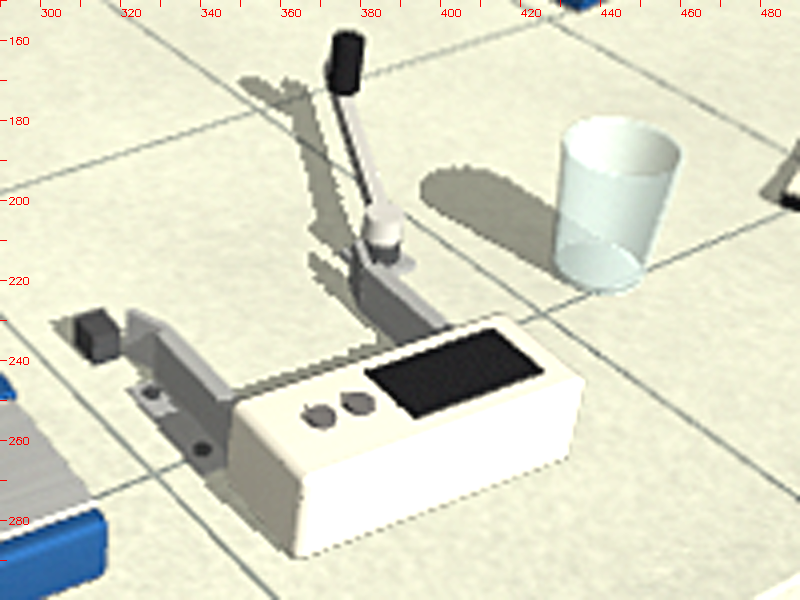

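Run:
```python
from h import *
import pickle
T=pickle.load(open("top0.pkl","rb"));S=pickle.load(open("scene0.pkl","rb"))
pr=lambda n,*a:print(n,*[np.round(x,4) for x in a])
# caps top
c=T["color"]; sub=np.zeros(c.shape[:2],np.uint8); sub[218:272,372:440]=1
m=((c.min(2)>165)&(sub>0)).astype(np.uint8)
n,_,st,ce=cv2.connectedComponentsWithStats(m)
caps=[ce[i] for i in range(1,n) if st[i,4]>15]; print(len(caps),st[1:,4])
P=np.array([plane(T,u,.058) for u in caps]); pr("caps mean",P.mean(0),cv2.minAreaRect(P[:,:2].astype(np.float32)))
# two-view: cap corners (top left/far) by hand from scene
for a,b in [((388.3,230.3),(225,175.0)),]: pass
tw={"cap_xmax_ymin":((422.7,229),(160,250)), }
# bay
tp={"conFL":((182.5,129.5),.06),"conFR":((264.5,134),.06),"conBL":((186,99),.06),"conBR":((266,103.5),.06)}
for k,(u,z) in tp.items(): pr(k,plane(T,u,z))
for k,u in {"wallL in":(193,146),"wallL front":(190.5,176),"wallR in":(253.5,148),"wallR front":(253,180),"backL":(194,144.5),"backR":(254,148.5),"lipL":(187,188),"lipR":(257,190)}.items(): pr(k,plane(T,u,.034))
pr("pivot top",plane(T,(171,192.5),.05),plane(T,(171,192.5),.0625))
pr("pivot tri",*tri(T,(172,192),S,(384,203.5)))
pr("knob top tri",*tri(T,(126,256.5),S,(374.5,160)))
pr("bar end",plane(T,(124,275),.04)); pr("knob",plane(T,(125,257),.0835),plane(T,(134.5,256),.04))
for k,u in {"balFL":(306.5,183),"balFR":(364,185),"balBL":(308,123),"balBR":(365,124)}.items(): pr(k,plane(T,u,.05),plane(T,u,.057))
for k,u in {"balFRb":(230.5,0)}.items(): pass
pr("tap",plane(T,(327,289),.008),plane(T,(329,290),.056),"noz",plane(T,(310,291.5),.045),plane(T,(346,287.5),.045))
pr("tap tri",*tri(T,(329,290),S,(226.5,193.5)))
pr("boxR",plane(T,(264.5,197),.03))
for k,u in {"bTL":(378,223),"tl":(380.5,223),"tr":(430.5,221.5),"br":(433.5,265),"bl":(384.5,266)}.items(): pr(k,plane(T,u,.042))
```

```text
0 []<stdin>:10: RuntimeWarning: Mean of empty slice.
  ret = ret.dtype.type(ret / rcount)
Traceback (most recent call last):
IndexError: too many indices for array: array is 1-dimensional, but 2 were indexed
```

```bash
cat > m1.py <<'E'
from h import *
import pickle
T=pickle.load(open("top0.pkl","rb"));S=pickle.load(open("scene0.pkl","rb"))
pr=lambda n,*a:print(n,*[np.round(x,4) for x in a])
def caps(f,x0,y0,x1,y1,th):
    c=f["color"]; sub=np.zeros(c.shape[:2],bool); sub[y0:y1,x0:x1]=1
    m=((c.min(2)>th)&sub).astype(np.uint8)
    n,_,st,ce=cv2.connectedComponentsWithStats(m)
    return np.array([ce[i] for i in range(1,n) if st[i,4]>15])
def rack(f,x0,y0,x1,y1,th=128):
    C=caps(f,x0,y0,x1,y1,th)
    P=np.array([plane(f,u,.058) for u in C])
    return C,P
if __name__=="__main__":
    print(T["color"][243,388:440:3].min(1))
    for th in (120,135,145,155):print(th,len(caps(T,372,221,440,268,th)))
E
python3 m1.py
python3 - <<'E'
from m1 import *
for k,(u,z) in {"conFL":((182.5,129.5),.06),"conFR":((264.5,134),.06),"conBL":((186,99),.06),"conBR":((266,103.5),.06)}.items(): pr(k,plane(T,u,z))
for k,u in {"wallL in":(193,146),"wallL front":(190.5,176),"wallR in":(253.5,148),"wallR front":(253,180),"backL":(194,144.5),"backR":(254,148.5),"lipL":(187,188),"lipR":(257,190)}.items(): pr(k,plane(T,u,.034))
pr("pivot top",plane(T,(171,192.5),.05),plane(T,(171,192.5),.0625))
pr("pivot tri",*tri(T,(172,192),S,(384,203.5)))
pr("knob top tri",*tri(T,(126,256.5),S,(374.5,160)))
pr("bar end",plane(T,(124,275),.04)); pr("knob",plane(T,(125,257),.0835),plane(T,(134.5,256),.04))
for k,u in {"balFL":(306.5,183),"balFR":(364,185),"balBL":(308,123),"balBR":(365,124)}.items(): pr(k,plane(T,u,.05),plane(T,u,.057))
pr("tap",plane(T,(327,289),.008),plane(T,(329,290),.056),"noz",plane(T,(310,291.5),.045),plane(T,(346,287.5),.045))
pr("tap tri",*tri(T,(329,290),S,(226.5,193.5)))
pr("boxR",plane(T,(264.5,197),.03))
for k,u in {"bTL":(378,223),"tl":(380.5,223),"tr":(430.5,221.5),"br":(433.5,265),"bl":(384.5,266)}.items(): pr(k,plane(T,u,.042))
pr("balance scene base corners", plane(S,(258.5,314.5),0),plane(S,(316,293.5),0),plane(S,(233.5,276),0))
pr("tap base scene", plane(S,(227.5,211),.004))
pr("rack scene base corner", plane(S,(160.5,272.5),0), plane(S,(207,255.5),0), plane(S,(156.5,260.5),.042),plane(S,(205.5,243),.042),plane(S,(143.5,236.5),.042))
E
```

```text
[132 130  69 118 129 131 101  79 130 128 130  52 128 130 127 108 116 119]
120 14
135 0
145 0
155 0
conFL [0.7419 0.2128 0.06  ]
conFR [0.7286 0.0289 0.06  ]
conBL [0.8116 0.2045 0.06  ]
conBR [0.7986 0.0243 0.06  ]
wallL in [0.7098 0.195  0.034 ]
wallL front [0.6402 0.2011 0.034 ]
wallR in [0.7027 0.0559 0.034 ]
wallR front [0.6283 0.0582 0.034 ]
backL [0.7133 0.1927 0.034 ]
backR [0.7016 0.0547 0.034 ]
lipL [0.6127 0.2092 0.034 ]
lipR [0.605  0.0493 0.034 ]
pivot top [0.6012 0.2413 0.05  ] [0.5998 0.2381 0.0625]
pivot tri [0.6033 0.2415 0.0406] 0.0
knob top tri [0.4604 0.3255 0.0811] 0.0061
bar end [0.4198 0.347  0.04  ]
knob [0.4611 0.3294 0.0835] [0.4611 0.3245 0.04  ]
balFL [ 0.6169 -0.0637  0.05  ] [ 0.616  -0.0633  0.057 ]
balFR [ 0.6097 -0.1936  0.05  ] [ 0.6089 -0.1922  0.057 ]
balBL [ 0.7547 -0.0705  0.05  ] [ 0.7528 -0.07    0.057 ]
balBR [ 0.7497 -0.2005  0.05  ] [ 0.7478 -0.199   0.057 ]Traceback (most recent call last):
  File "<stdin>", line 9, in <module>
  File "m1.py", line 4, in <lambda>
    pr=lambda n,*a:print(n,*[np.round(x,4) for x in a])
                             ~~~~~~~~^^^^^
    return _wrapfunc(a, 'round', decimals=decimals, out=out)
    return _wrapit(obj, method, *args, **kwds)
    result = getattr(arr, method)(*args, **kwds)
numpy._core._exceptions._UFuncNoLoopError: ufunc 'multiply' did not contain a loop with signature matching types (dtype('<U3'), dtype('float64')) -> None
```

Run:
```python
from m1 import *
pr("tap",plane(T,(327,289),.008),plane(T,(329,290),.056));pr("noz",plane(T,(310,291.5),.045),plane(T,(346,287.5),.045))
pr("tap tri",*tri(T,(329,290),S,(226.5,193.5)))
pr("boxR",plane(T,(264.5,197),.03))
pr("balance scene base corners", plane(S,(258.5,314.5),0),plane(S,(316,293.5),0),plane(S,(233.5,276),0))
pr("tap base scene", plane(S,(227.5,211),.004))
pr("rack scene ", plane(S,(160.5,272.5),0), plane(S,(207,255.5),0), plane(S,(156.5,260.5),.042),plane(S,(205.5,243),.042),plane(S,(143.5,236.5),.042))
hsv=cv2.cvtColor(T["color"],cv2.COLOR_RGB2HSV)
m=((hsv[...,0]>95)&(hsv[...,0]<130)&(hsv[...,1]>120)).astype(np.uint8);m[:, :290]=0;m[:,380:]=0
c=max(cv2.findContours(m,0,1)[0],key=cv2.contourArea);r=cv2.minAreaRect(c);print(r)
for u in cv2.boxPoints(r): pr("bal",u,plane(T,u,.05))
hs=cv2.cvtColor(S["color"],cv2.COLOR_RGB2HSV)
m=((hs[...,0]>95)&(hs[...,0]<130)&(hs[...,1]>120)).astype(np.uint8);m[:, :225]=0;m[:,320:]=0;m[:235]=0
c=max(cv2.findContours(m,0,1)[0],key=cv2.contourArea);print(cv2.approxPolyDP(cv2.convexHull(c),2,True)[:,0].tolist())
# rack caps by hough/threshold
g=T["color"][215:272,370:440].min(2)
g4=cv2.resize(g,None,fx=6,fy=6,interpolation=cv2.INTER_CUBIC)
m=(g4>112).astype(np.uint8); m=cv2.morphologyEx(m,cv2.MORPH_OPEN,cv2.getStructuringElement(2,(25,25)))
n,_,st,ce=cv2.connectedComponentsWithStats(m);print([(s[4],np.round(x/6+[370,215],1).tolist()) for s,x in zip(st,ce)])
# rack mask dark
d=(T["color"].max(2)<85)
m=d[215:275,365:445].astype(np.uint8); 
cv2.imwrite("pics/dm.png",np.hstack([cv2.resize(m*255,None,fx=4,fy=4),cv2.resize((g>112).astype(np.uint8)*255,None,fx=4,fy=4)[:240]] ) if 0 else cv2.resize(m*255,None,fx=4,fy=4))
```

```text
tap [ 0.3744 -0.1076  0.008 ] [ 0.378 -0.107  0.056]
noz [ 0.3742 -0.0658  0.045 ] [ 0.3814 -0.1462  0.045 ]
tap tri [ 0.3793 -0.1051  0.0616] 0.0028
boxR [0.5889 0.0326 0.03  ]
balance scene base corners [ 0.7447 -0.198   0.    ] [ 0.7535 -0.0655  0.    ] [ 0.615  -0.1948  0.    ]
tap base scene [ 0.3765 -0.1047  0.004 ]
rack scene  [ 0.521  -0.3342  0.    ] [ 0.5183 -0.22    0.    ] [ 0.5273 -0.3377  0.042 ] [ 0.5239 -0.2209  0.042 ] [ 0.426  -0.3399  0.042 ]
((335.5539855957031, 169.39285278320312), (59.95310974121094, 21.973873138427734), 2.7927021980285645)
bal [305.0777 178.9062] [ 0.6263 -0.0608  0.05  ]
bal [306.1484 156.9584] [ 0.6765 -0.0644  0.05  ]
bal [366.0302 159.8795] [ 0.667  -0.2001  0.05  ]
bal [364.9596 181.8273] [ 0.6169 -0.196   0.05  ]
[[288, 242], [315, 279], [315, 292], [258, 314], [234, 275], [232, 259]]
[(np.int32(85706), [402.2, 244.7]), (np.int32(341), [374.3, 216.0]), (np.int32(995), [382.4, 218.1]), (np.int32(4135), [396.6, 218.2]), (np.int32(15640), [435.4, 239.4]), (np.int32(2338), [426.4, 229.5]), (np.int32(2339), [413.7, 230.1]), (np.int32(2414), [401.0, 230.5]), (np.int32(2336), [388.4, 231.1]), (np.int32(8401), [372.7, 252.2]), (np.int32(2361), [427.2, 243.1]), (np.int32(2334), [414.6, 243.5]), (np.int32(2362), [401.8, 244.1]), (np.int32(2343), [389.2, 244.5]), (np.int32(2398), [415.4, 257.2]), (np.int32(2394), [428.3, 256.7]), (np.int32(2411), [390.0, 258.2]), (np.int32(2392), [402.7, 257.7])]
```

The caps and base edges agree with the stated sizes. Next I fit the rack, bay, gate and tool axes together.

```bash
cat > geo.py <<'E'
from h import *
def fit_caps(P):
    """P: 12 cap xy in image order -> centre, yaw (pca-like lattice fit)"""
    P=np.asarray(P)[:,:2]; c=P.mean(0)
    r=cv2.minAreaRect(P.astype(np.float32)); b=cv2.boxPoints(r)
    e=[b[1]-b[0],b[2]-b[1]]; l=max(e,key=np.linalg.norm); l=l if l[1]>0 else -l
    return c,np.arctan2(-l[0],l[1]),np.array([np.linalg.norm(x) for x in e])
def tool(): 
    o=manip.get_obs(); return np.array(o["position"]),q2R(o["ee_rot"]),o
def todelta(p,yaw_y=None):
    """world target TCP -> tool-frame shift mm, from measured pose"""
    q,Rm,_=tool(); return np.round(Rm.T@(np.array(p)-q)*1000,1)
E
python3 - <<'E'
from m1 import *; from geo import *
C=[[426.4,229.5],[413.7,230.1],[401,230.5],[388.4,231.1],[427.2,243.1],[414.6,243.5],[401.8,244.1],[389.2,244.5],[415.4,257.2],[428.3,256.7],[390,258.2],[402.7,257.7]]
C=np.array(C)-0.4
print(fit_caps([plane(T,u,.058) for u in C]))
# 2-view height: outer caps in scene
for a,b in [((388.0,230.7),(194.5,237.5)),((428,256.3),(152,235.0))]: pass
p,Rm,o=tool();print(p,Rm.round(3))
w=manip.get_obs();f=grab_frame("wrist");print({k:np.round(f[k],4) for k in f if k!="color"})
cv2.imwrite("pics/w0.png",f["color"][...,::-1])
# scene predictions of cap top positions for check
P=np.array([plane(T,u,.058) for u in C]);print(proj(S,P).round(1).tolist())
E
```

```text
(array([ 0.47664915, -0.28405994]), np.float32(0.0207434), array([0.08424629, 0.05997076], dtype=float32))
[0.17845256 0.5986342  0.21339773] [[-0.958  0.286 -0.   ]
 [ 0.286  0.958 -0.001]
 [ 0.    -0.001 -1.   ]]
{'K': array([[323.1475,   0.    , 279.1813],
       [  0.    , 323.1475, 205.4753],
       [  0.    ,   0.    ,   1.    ]]), 'dist_coeffs': array([-0.0492,  0.    ,  0.    ,  0.    ,  0.    ]), 'hand_eye': array([[-5.000e-04, -9.598e-01, -2.807e-01,  7.920e-02],
       [ 1.000e+00, -6.000e-04,  3.000e-04, -1.000e-03],
       [-5.000e-04, -2.807e-01,  9.598e-01, -1.708e-01],
       [ 0.000e+00,  0.000e+00,  0.000e+00,  1.000e+00]])}
[[158.0, 248.2], [170.0, 244.0], [181.9, 240.0], [193.4, 236.1], [154.1, 241.0], [165.8, 237.1], [177.5, 233.2], [188.8, 229.5], [161.9, 230.4], [150.1, 234.2], [184.4, 223.0], [173.2, 226.7]]
```

View pics/w0.png

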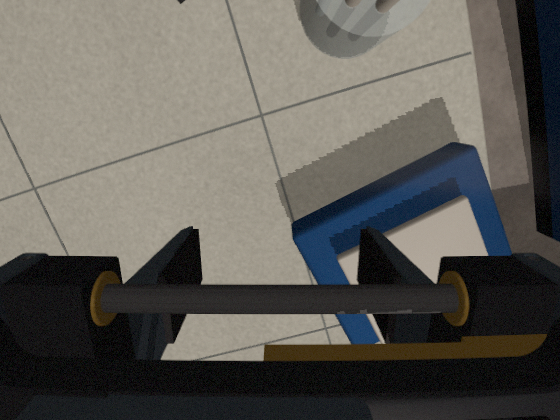

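arm_command(
  deltas=[
    [0, 0, 36, -470, -307, -37, 91],
    [0, 0, 36, -470, -307, -37, 91],
    [0, 0, 36, -470, -307, -37, 91],
    [0, 0, 36, -470, -307, -37, 91],
    [0, 0, 36, -470, -307, -37, 91],
    [0, 0, 36, -470, -307, -37, 91],
    [0, 0, 36, -470, -307, -37, 91],
    [0, 0, 36, -470, -307, -37, 91],
    [0, 0, 36, -470, -307, -37, 91],
    [0, 0, 36, -470, -307, -37, 91],
    [0, 0, 36, -470, -307, -37, 91],
    [0, 0, 36, -470, -307, -37, 91],
  ],
  squeeze=15,
)

```text
t: 1.35
position: [0.5441, 0.1668, 0.251]
ee_rot: [0.001, 0.445, 0.896, -0.0]
force: [-0.7, 1.2, 0.1]
opening: 0.997
```

```bash
cat >> geo.py <<'E'
import pickle
def wrist(name):
    p,Rm,o=tool(); f=grab_frame("wrist"); H=np.array(f["hand_eye"])
    W=np.eye(4);W[:3,:3]=Rm;W[:3,3]=p; C=W@H; q=R.from_matrix(C[:3,:3]).as_quat()
    f["xyz"]=C[:3,3]; f["attitude"]=[q[3],q[0],q[1],q[2]]
    pickle.dump(f,open(name+".pkl","wb")); cv2.imwrite(f"pics/{name}.png",f["color"][...,::-1]); return f
E
python3 -c "
from geo import *
print(tool()[:2],tool()[2]['t'])
wrist('w1')"
```

```text
(array([0.54407667, 0.1667557 , 0.25097542]), array([[-6.04615082e-01,  7.96516959e-01,  1.15578598e-03],
       [ 7.96516792e-01,  6.04615988e-01, -7.12366312e-04],
       [-1.26621853e-03,  4.89895524e-04, -9.99999078e-01]])) 1.35
```

View pics/w1.png

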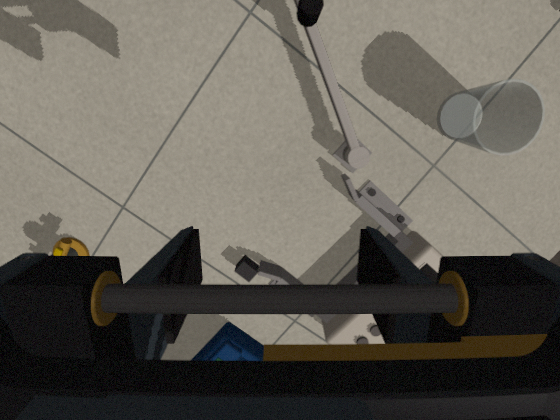

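Wrist view: pivot cap at (356,155), knob top near (313,5), left wall and lip around (345,178)–(405,235), post at (248,267), tap at (70,250). I'll triangulate these against the top view.

Run:
```python
from m1 import *; from geo import *
W=pickle.load(open("w1.pkl","rb"))
c=W["color"][...,::-1]
def crop(c,x0,y0,x1,y1,s,out):
    c=cv2.resize(c[y0:y1,x0:x1],None,fx=s,fy=s,interpolation=cv2.INTER_CUBIC)
    for x in range((x0+9)//10*10,x1,10):
        cv2.putText(c,str(x),((x-x0)*s,10),0,.35,(0,0,255),1);cv2.line(c,((x-x0)*s,12),((x-x0)*s,16),(0,0,255),1)
    for y in range((y0+9)//10*10,y1,10): cv2.putText(c,str(y),(4,(y-y0)*s+4),0,.35,(0,0,255),1)
    cv2.imwrite(f"pics/{out}.png",c)
crop(c,290,0,430,140,5,"w1b") if 0 else None
crop(c,290,130,430,250,5,"w1a"); crop(c,210,230,340,300,5,"w1b"); crop(c,30,210,110,280,6,"w1c")
pr("pivot",*tri(W,(357,155),T,(171.5,192)))
```

```text
pivot [0.6045 0.2464 0.0243] 0.0017
```

View pics/w1a.png

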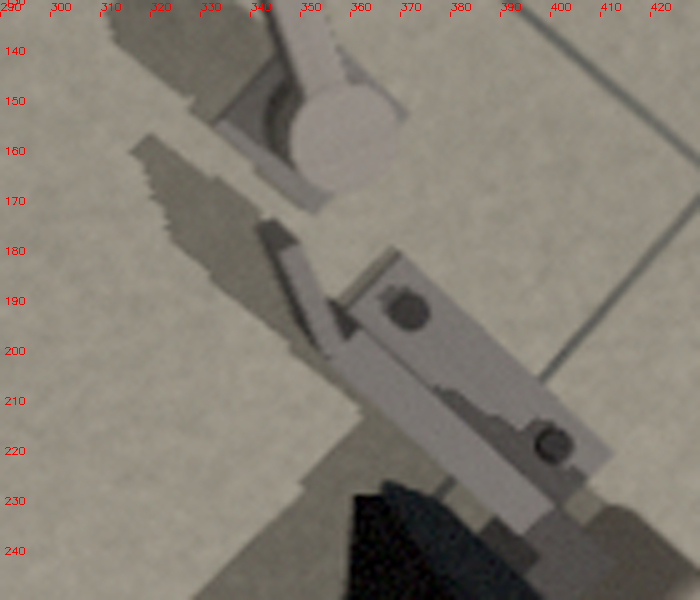

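View pics/w1b.png

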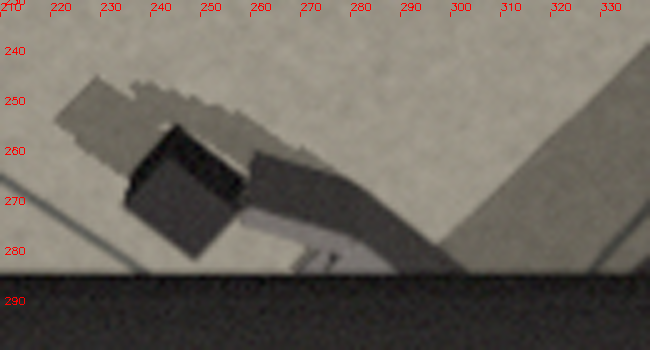

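Run:
```python
from m1 import *; from geo import *
W=pickle.load(open("w1.pkl","rb"))
pr("pivot W .04/.05",plane(W,(358,157),.04),plane(W,(358,157),.05)); pr("T",plane(T,(171.5,192),.04),plane(T,(171.5,192),.05))
pr("pivot",*tri(W,(358,157),T,(171.5,192)))
pr("wallL in",plane(W,(356,202),.034),plane(W,(394.5,236),.034)); pr("lipL tip",plane(W,(346,179),.034))
pr("lipR tip",plane(W,(258,271),.034),"" if 0 else plane(W,(280,277.5),.034),plane(W,(290,284.5),.034))
pr("post top",plane(W,(247,272),.04),plane(T,(264.5,197),.04))
pr("knob low", plane(W,(313,8),.0835))
pr("tap W", plane(W,(70,250),.0))
# bay prediction
for yaw in (-.07,-.085):
  o=np.array([.6576,.1274]);Rb=np.array([[np.cos(yaw),-np.sin(yaw)],[np.sin(yaw),np.cos(yaw)]])
  for n,q in {"pivot":(-.068,.112),"wallLf":(-.03,.07),"wallRf":(-.03,-.07),"lipL":(-.058,.082),"lipR":(-.058,-.082),"backL":(.05,.07),"backR":(.05,-.07),"conBL":(.144,0)}.items(): pr(n,o+Rb@np.array(q))
```

```text
pivot W .04/.05 [0.602  0.2441 0.04  ] [0.5993 0.2437 0.05  ]
T [0.6035 0.2428 0.04  ] [0.6023 0.2402 0.05  ]
pivot [0.6041 0.2445 0.0331] 0.0003
wallL in [0.6387 0.2003 0.034 ] [0.7088 0.1961 0.034 ]
lipL tip [0.6097 0.215  0.034 ]
lipR tip [0.5974 0.0492 0.034 ] [0.6266 0.0592 0.034 ] [0.6438 0.0589 0.034 ]
post top [0.5851 0.042  0.04  ] [0.5879 0.0322 0.04  ]
knob low [0.4645 0.3237 0.0835]
tap W [ 0.3698 -0.106   0.    ]
pivot [0.5976 0.2439]
wallLf [0.6326 0.1993]
wallRf [0.6228 0.0597]
lipL [0.6055 0.2133]
lipR [0.594  0.0497]
backL [0.7124 0.1937]
backR [0.7026 0.0541]
conBL [0.8012 0.1173]
pivot [0.5994 0.2448]
wallLf [0.6337 0.1997]
wallRf [0.6218 0.0602]
lipL [0.6068 0.214 ]
lipR [0.5928 0.0506]
backL [0.7134 0.1929]
backR [0.7015 0.0534]
conBL [0.8011 0.1152]
```

arm_command(
  deltas=[
    [0, 0, 36, -387, -379, 50, 91],
    [0, 0, 36, -387, -379, 50, 91],
    [0, 0, 36, -387, -379, 50, 91],
    [0, 0, 36, -387, -379, 50, 91],
    [0, 0, 36, -387, -379, 50, 91],
    [0, 0, 36, -387, -379, 50, 91],
    [0, 0, 36, -387, -379, 50, 91],
    [0, 0, 36, -387, -379, 50, 91],
    [0, 0, 36, -387, -379, 50, 91],
    [0, 0, 36, -387, -379, 50, 91],
    [0, 0, 36, -387, -379, 50, 91],
    [0, 0, 36, -387, -379, 50, 91],
  ],
)

```text
t: 2.6
position: [0.4744, -0.371, 0.1999]
ee_rot: [0.0, 0.7, 0.715, -0.0]
force: [0.5, 1.1, -0.1]
opening: 0.999
```

```bash
python3 -c "
from geo import *
print(tool()[:2],tool()[2]['t'])
wrist('w2')"
```

```text
(array([ 0.47441607, -0.37097313,  0.19994311]), array([[-2.11511444e-02,  9.99776188e-01, -4.51022413e-04],
       [ 9.99776122e-01,  2.11508779e-02, -5.87667178e-04],
       [-5.77996131e-04, -4.63351273e-04, -9.99999726e-01]])) 2.6
```

View pics/w2.png

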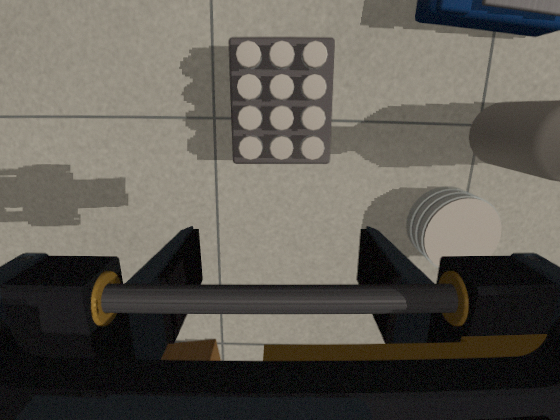

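The wrist view shows all 12 caps at cols 248–315, rows 53–148. The bottle is on the right at (530,135) and the dishes at (460,235).

```bash
cat >> geo.py <<'E'
def findcaps(f,x0,y0,x1,y1,th=112,k=25,amin=1500,amax=9000):
    g=f["color"][y0:y1,x0:x1].min(2); g6=cv2.resize(g,None,fx=4,fy=4,interpolation=cv2.INTER_CUBIC)
    m=(g6>th).astype(np.uint8); m=cv2.morphologyEx(m,cv2.MORPH_OPEN,cv2.getStructuringElement(2,(k,k)))
    n,_,st,ce=cv2.connectedComponentsWithStats(m)
    ok=[i for i in range(1,n) if amin<st[i,4]<amax and st[i,2]<140 and st[i,3]<140]
    return np.array([(ce[i]+.5)/4-.5+[x0,y0] for i in ok]),[(st[i,2]/4,st[i,3]/4,st[i,4]) for i in ok]
E
python3 - <<'E'
from m1 import *; from geo import *
W=pickle.load(open("w2.pkl","rb"))
C,s=findcaps(W,232,38,332,162,th=125,k=45,amin=4000,amax=14000)
print(len(C),s)
P=np.array([plane(W,u,.058) for u in C]); print(fit_caps(P))
for u in C[:1]: d=np.linalg.norm(plane(W,u,.058)-plane(W,u+[1,0],.058)); print("mm/px",d*1000)
CT=np.array([[388.4,231.1],[428.3,256.7],[426.4,229.5],[390,258.2]])-.4
# two-view heights
wp=P[:,:2]
for u in CT:
    p=plane(T,u,.058)[:2]; i=np.argmin(np.linalg.norm(wp-p,axis=1)); pr("tri",*tri(W,C[i],T,u))
pr("rack top corners",*[plane(W,u,.042) for u in [(230.5,38),(333.5,38),(330,163.5),(233,163)]])
pr("bottle",plane(T,(404,146),.05)); pr("balance corner W",plane(W,(418,20),.05))
E
```

```text
12 [(np.float64(24.0), np.float64(25.25), np.int32(7488)), (np.float64(23.75), np.float64(25.25), np.int32(7441)), (np.float64(23.5), np.float64(25.5), np.int32(7409)), (np.float64(23.5), np.float64(24.25), np.int32(7060)), (np.float64(23.0), np.float64(24.25), np.int32(6944)), (np.float64(23.0), np.float64(24.25), np.int32(6945)), (np.float64(22.75), np.float64(23.25), np.int32(6587)), (np.float64(22.5), np.float64(23.25), np.int32(6483)), (np.float64(22.5), np.float64(23.25), np.int32(6477)), (np.float64(22.25), np.float64(22.25), np.int32(6144)), (np.float64(21.75), np.float64(22.0), np.int32(6055)), (np.float64(21.75), np.float64(22.0), np.int32(6046))]
(array([ 0.47479127, -0.28395999]), np.float32(0.01924224), array([0.08386014, 0.0598706 ], dtype=float32))
mm/px 0.8960705766324033
tri [ 0.5048 -0.2415  0.0574] 0.0017
tri [ 0.4469 -0.326   0.0609] 0.0018
tri [ 0.5066 -0.3259  0.056 ] 0.0019
tri [ 0.445  -0.2426  0.0584] 0.0017
rack top corners [ 0.426  -0.2269  0.042 ] [ 0.522  -0.2248  0.042 ] [ 0.5258 -0.3427  0.042 ] [ 0.4266 -0.3443  0.042 ]
bottle [ 0.697  -0.2872  0.05  ]
balance corner W [ 0.5969 -0.2086  0.05  ]
```

arm_command(
  deltas=[
    [0, 0, 0, 43, 1.5, 40, 91.2],
    [0, 0, 0, 87, 2.4, 90, 91.2],
    [0, 0, 0, 87, 2.4, 120, 91.2],
    [0, 0, 0, 87, 2.4, 135, 91.2],
    [0, 0, 0, 87, 2.4, 135, 91.2],
  ],
)

```text
t: 3.15
position: [0.4744, -0.277, 0.0639]
ee_rot: [-0.002, 0.698, 0.716, -0.0]
force: [0.3, 0.3, 0.5]
opening: 1.001
```

Run:
```python
from geo import *
p,Rm,o=tool();print(p,Rm[:2,1],o['t'])
fs=grab_frame("scene"); c=fs["color"][140:300,100:300,::-1]
cv2.imwrite("pics/s1.png",cv2.resize(c,None,fx=4,fy=3.7,interpolation=cv2.INTER_CUBIC)[:600])
```

```text
[ 0.47436966 -0.27699496  0.06394143] [0.9996393  0.02658368] 3.15
```

View pics/s1.png

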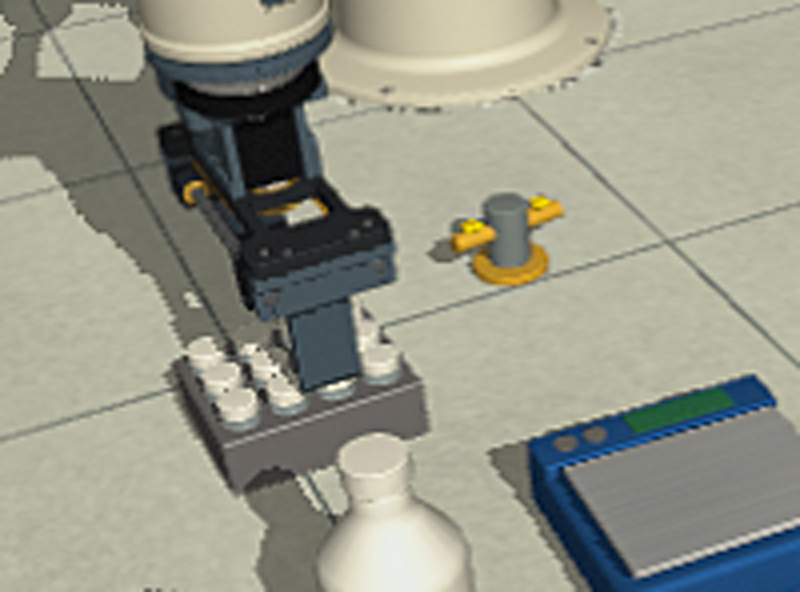

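The gripper straddles the rows above the caps, but y and yaw read slightly off, which may just be settling. I'll hold one more step and re-read.

arm_command(
  deltas=[
    [0, 0, 0, 0, 0, 0, 91.2],
    [0, 0, 0, 0, 0, 0, 91.2],
  ],
)

```text
t: 3.4
position: [0.4763, -0.2807, 0.0674]
ee_rot: [0.001, 0.698, 0.716, 0.0]
force: [-0.8, 0.2, -0.6]
opening: 0.999
```

arm_command(
  deltas=[
    [0, 0, 0.3, -3, -1.4, 0, 91.2],
    [0, 0, 0.3, -3, -1.4, 8, 91.2],
    [0, 0, 0.3, -3, -1.4, 14, 91.2],
    [0, 0, 0.3, -3, -1.4, 20, 91.2],
    [0, 0, 0.3, -3, -1.4, 20, 91.2],
  ],
)

```text
t: 3.9
position: [0.4736, -0.2828, 0.0448]
ee_rot: [-0.001, 0.7, 0.714, -0.0]
force: [0.4, 0.1, -0.1]
opening: 1.0
```

Run:
```python
from geo import *
fs=grab_frame("scene"); c=fs["color"][140:300,100:300,::-1]
cv2.imwrite("pics/s2.png",cv2.resize(c,None,fx=4,fy=3.7,interpolation=cv2.INTER_CUBIC)[:600])
p,Rm,o=tool();print(p,Rm[:2,1],o['t'],o['force'])
```

```text
[ 0.47379958 -0.28295723  0.04527985] [0.99981753 0.01907696] 3.95 [ 0.28056033 -0.1016466   1.12932292]
```

View pics/s2.png

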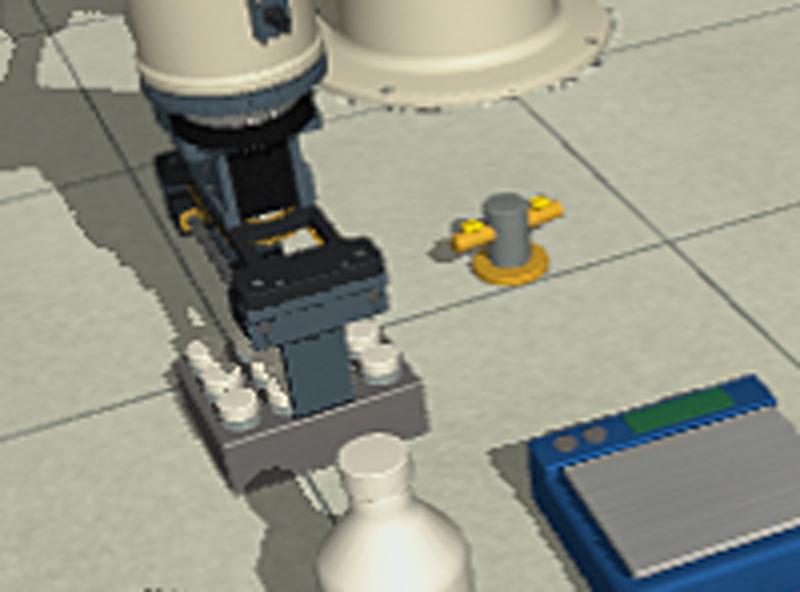

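The fingers now stand on either side of the vial block with no contact force. Closing gently.

arm_command(
  deltas=[
    [0, 0, 0, 0, 0, 0, 72],
    [0, 0, 0, 0, 0, 0, 72],
    [0, 0, 0, 0, 0, 0, 72],
    [0, 0, 0, 0, 0, 0, 72],
    [0, 0, 0, 0, 0, 0, 72],
  ],
  squeeze=20,
)

```text
t: 4.45
position: [0.4743, -0.2832, 0.046]
ee_rot: [0.0, 0.7, 0.714, 0.0]
force: [1.2, 0.3, -3.3]
opening: 0.9
```

Run:
```python
from geo import *
p,Rm,o=tool();print(p,Rm[:2,1],o['t'],o['force'],o['wrist_torque'],o['opening']*91.2)
```

```text
[ 0.47425999 -0.28323305  0.04598963] [0.99981709 0.01912442] 4.45 [ 1.18858065  0.2964951  -3.33468844] [-0.0891504  -0.12943342 -0.00883814] 82.10586363196526
```

Grip stopped at 82 mm, which matches the cap span. First a small test slide, pressing down 1 mm.

arm_command(
  deltas=[
    [0, 0, 0, 3, 3, 1, 72],
    [0, 0, 0, 8, 6, 1, 72],
    [0, 0, 0, 15, 9, 1, 72],
    [0, 0, 0, 20, 10, 1, 72],
    [0, 0, 0, 20, 10, 1, 72],
  ],
)

```text
t: 4.95
position: [0.4847, -0.2633, 0.0457]
ee_rot: [0.001, 0.7, 0.714, 0.0]
force: [2.3, 1.0, 10.4]
opening: 0.907
```

Run:
```python
from m1 import *;from geo import *
p,Rm,o=tool();print(p,Rm[:2,1],o['t'],o['force'],o['wrist_torque'],o['opening']*91.2)
f=grab_frame("top");cv2.imwrite("pics/t1.png",cv2.resize(f["color"][120:320,260:460,::-1],None,fx=3,fy=3,interpolation=cv2.INTER_CUBIC))
```

```text
[ 0.484656   -0.26326041  0.04574311] [0.99980153 0.01986244] 4.95 [ 2.31670591  1.04736218 10.36406727] [0.0080108  0.23156323 0.24796828] 82.68644258169437
```

View pics/t1.png

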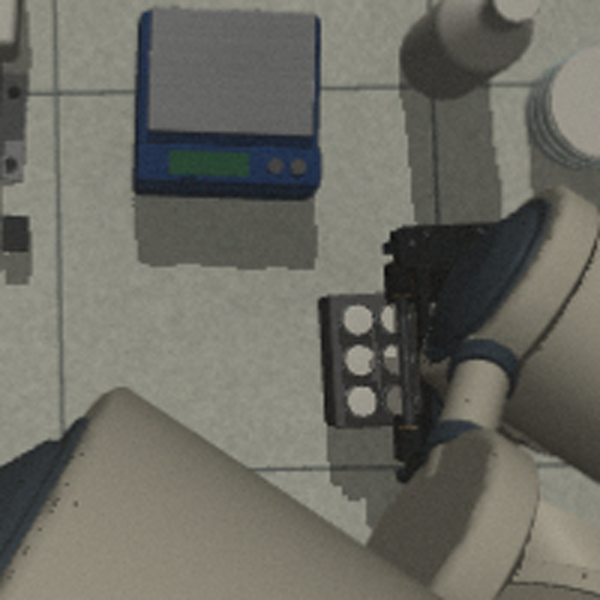

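arm_command(
  deltas=[
    [0, 0, 0, 5, 5, -0.5, 72],
    [0, 0, 0, 15, 10, -0.5, 72],
    [0, 0, 0, 30, 15, -0.5, 72],
    [0, 0, 0, 48, 20, -0.5, 72],
    [0, 0, 0, 66, 24, -0.5, 72],
    [0, 0, 0, 85, 26, -0.5, 72],
    [0, 0, 0, 104, 27, -0.5, 72],
    [0, 0, 0, 123, 27, -0.5, 72],
    [0, 0, 0, 140, 27, -0.5, 72],
    [0, 0, 0, 152, 27, -0.5, 72],
    [0, 0, 0, 160, 27, -0.5, 72],
    [0, 0, 0, 160, 27, -0.5, 72],
  ],
)

```text
t: 6.2
position: [0.5081, -0.1008, 0.0457]
ee_rot: [0.0, 0.7, 0.714, 0.0]
force: [0.8, 5.6, 7.3]
opening: 0.903
```

Run:
```python
from m1 import *;from geo import *
p,Rm,o=tool();print(p,Rm[:2,1],o['t'],o['force'],o['wrist_torque'],o['opening']*91.2)
f=grab_frame("top");cv2.imwrite("pics/t2.png",cv2.resize(f["color"][110:310,230:430,::-1],None,fx=3,fy=3,interpolation=cv2.INTER_CUBIC))
f=grab_frame("scene");cv2.imwrite("pics/s3.png",f["color"][...,::-1])
```

```text
[ 0.50810345 -0.10084949  0.04574482] [0.99979729 0.02012213] 6.2 [0.81619148 5.64045001 7.34932351] [ 0.94144089  0.14412658 -0.14090729] 82.372372074714
```

View pics/t2.png

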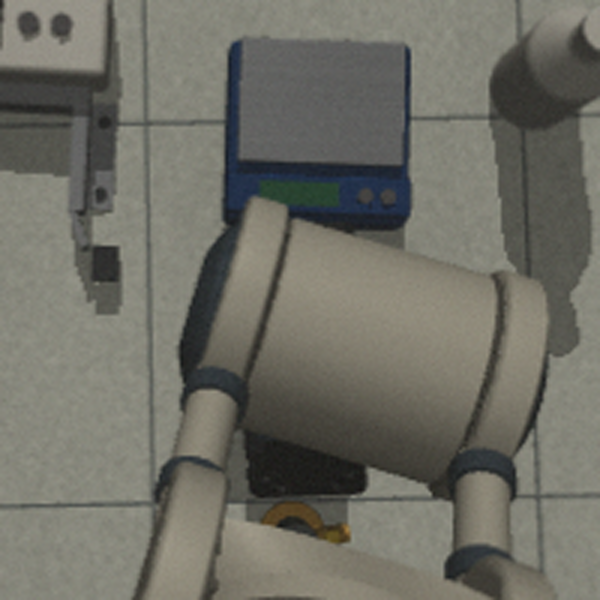

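View pics/s3.png

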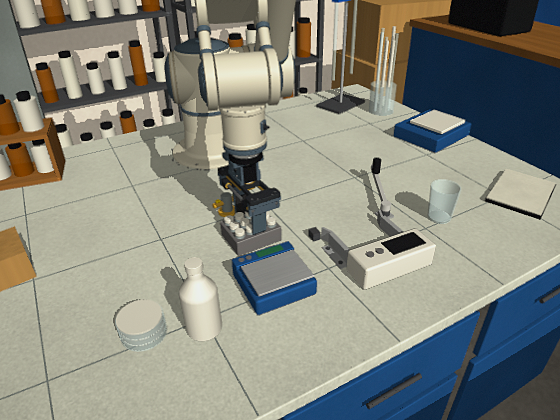

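The rack sits in the gap, clear of both obstacles (the scene view shows it between the tap and the balance). I'll slide on to the bay axis, turning to the bay's yaw.

arm_command(
  deltas=[
    [0, 0, 0, 6, 0, 0, 72],
    [0, 0, 0, 18, 0, 0, 72],
    [0, 0, 0, 36, 0, 0, 72],
    [0, 0, 0, 58, 1, 0, 72],
    [0, 0, 0, 82, 1, 0, 72],
    [0, 0, 1, 107, 1, 0, 72],
    [0, 0, 2, 132, 2, 0, 72],
    [0, 0, 3, 157, 2, 0, 72],
    [0, 0, 4, 182, 2, 0, 72],
    [0, 0, 5, 205, 2, 0, 72],
    [0, 0, 5.3, 225, 2, 0, 72],
    [0, 0, 5.3, 239, 2, 0, 72],
  ],
)

```text
t: 7.5
position: [0.505, 0.138, 0.0458]
ee_rot: [0.0, 0.732, 0.681, 0.0]
force: [1.1, -7.8, 7.8]
opening: 0.908
```

arm_command(
  deltas=[
    [0, 0, 0, 0, 0, 0, 72],
    [0, 0, 0, 0, 0, 0, 72],
  ],
)

```text
t: 7.7
position: [0.5051, 0.1382, 0.0457]
ee_rot: [-0.0, 0.732, 0.681, 0.001]
force: [-0.7, 5.5, 7.1]
opening: 0.909
```

Run:
```python
from m1 import *;from geo import *
p,Rm,o=tool();print(p,Rm[:2,1],o['t'],o['force'],o['wrist_torque'],o['opening']*91.2)
f=grab_frame("top");pickle.dump(f,open("t3.pkl","wb"));cv2.imwrite("pics/t3.png",cv2.resize(f["color"][90:290,110:310,::-1],None,fx=3,fy=3,interpolation=cv2.INTER_CUBIC))
f=grab_frame("scene");pickle.dump(f,open("s4.pkl","wb"));cv2.imwrite("pics/s4.png",cv2.resize(f["color"][130:280,250:450,::-1],None,fx=4,fy=4,interpolation=cv2.INTER_CUBIC))
```

```text
[0.50510678 0.13815388 0.04573967] [ 0.99735968 -0.07261792] 7.7 [-0.66586128  5.45995059  7.10390971] [ 0.85068692  0.59528105 -0.13234661] 82.93565470180793
```

View pics/t3.png

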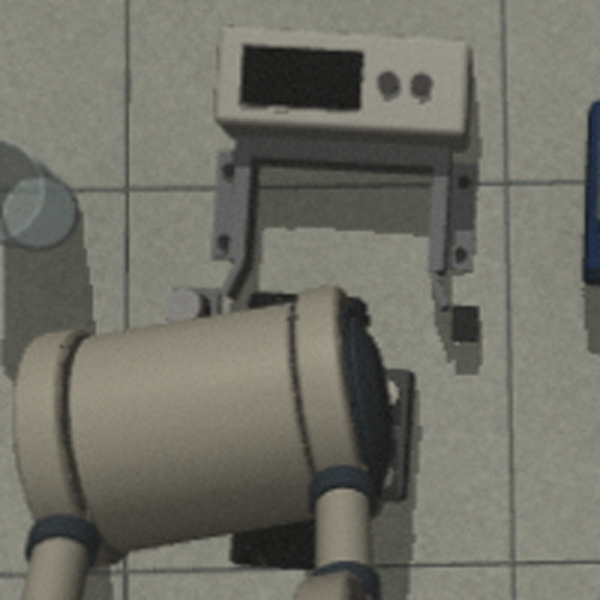

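View pics/s4.png

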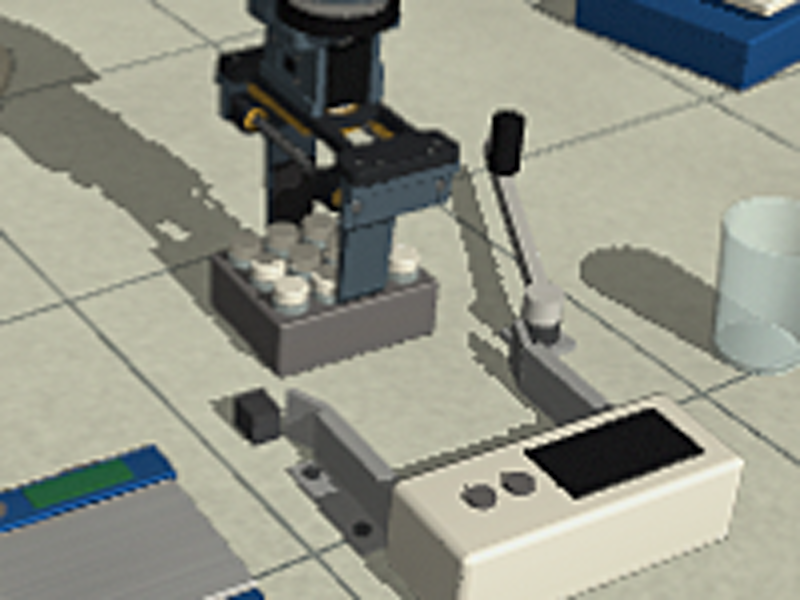

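Run:
```python
from m1 import *;from geo import *
S4=pickle.load(open("s4.pkl","rb"));T3=pickle.load(open("t3.pkl","rb"))
a=plane(S4,(320.3,210.7),.042);b=plane(S4,(359.3,201),.042);c=plane(S4,(302.3,194.0),.042);d=plane(S4,(321,223.3),0);e=plane(S4,(359,211.5),0)
pr("FR,FL,BR top; FR,FL bot",a,b,c,d,e)
# offset calibrate: earlier same-style scene picks gave rack centre y -.280 vs wrist -.284, x .4755 vs .475
pr("top view R edge", plane(T3,(110+414/3,90+372/3),.042),plane(T3,(110+405/3,90+498/3),.042))
o=np.array([.66,.1275]);yaw=-.073
Rb=np.array([[np.cos(yaw),-np.sin(yaw)],[np.sin(yaw),np.cos(yaw)]])
for n,v in dict(FR=a,FL=b,BR=c,FRb=d,FLb=e).items(): pr(n,Rb.T@(v[:2]-o))
# bay walls in scene view at z .034 : right wall inner top front corner, left lip etc
for n,u in {"lipR tip":(322.5,227.8),"wallR bend":(329.5,232.5),"lipL tip":(379.3,210.5),"wallL bend":(383.5,213)}.items(): pr(n,plane(S4,u,.034),Rb.T@(plane(S4,u,.034)[:2]-o))
pr('tcp',Rb.T@(tool()[0][:2]-o))
```

```text
FR,FL,BR top; FR,FL bot [0.5483 0.0793 0.042 ] [0.5627 0.192  0.042 ] [0.4574 0.0817 0.042 ] [0.547  0.0841 0.    ] [0.554  0.2021 0.    ]
top view R edge [0.5498 0.0701 0.042 ] [0.4555 0.078  0.042 ]
FR [-0.1079 -0.0562]
FL [-0.1017  0.0573]
BR [-0.1988 -0.0605]
FRb [-0.1095 -0.0516]
FLb [-0.1111  0.0667]
lipR tip [0.6028 0.05   0.034 ] [-0.0514 -0.0815]
wallR bend [0.627  0.0539 0.034 ] [-0.0275 -0.0758]
lipL tip [0.6151 0.2169 0.034 ] [-0.0513  0.0859]
wallL bend [0.6293 0.2189 0.034 ] [-0.0373  0.0889]
tcp [-0.1552 -0.0009]
```

The rack is square and on the bay axis, about 155 mm short of home. Driving it in.

arm_command(
  deltas=[
    [0, 0, 0, 0, 5, 0, 72],
    [0, 0, 0, 0, 15, 0, 72],
    [0, 0, 0, 0, 28, 0, 72],
    [0, 0, 0, 0, 42, 0, 72],
    [0, 0, 0, 0, 56, 0, 72],
    [0, 0, 0, 0, 70, 0, 72],
    [0, 0, 0, 0, 84, 0, 72],
    [0, 0, 0, 0, 98, 0, 72],
    [0, 0, 0, 0, 112, 0, 72],
    [0, 0, 0, 0, 122, 0, 72],
    [0, 0, 0, 0, 130, 0, 72],
    [0, 0, 0, 0, 135, 0, 72],
  ],
)

```text
t: 9.0
position: [0.6385, 0.1275, 0.0456]
ee_rot: [-0.001, 0.733, 0.681, -0.001]
force: [-9.8, 0.2, 15.1]
opening: 0.903
```

Run:
```python
from m1 import *;from geo import *
p,Rm,o=tool();print(p,Rm[:2,1],o['t'],o['force'],o['wrist_torque'],o['opening']*91.2)
f=grab_frame("top");pickle.dump(f,open("t4.pkl","wb"));cv2.imwrite("pics/t4.png",cv2.resize(f["color"][90:290,110:310,::-1],None,fx=3,fy=3,interpolation=cv2.INTER_CUBIC))
f=grab_frame("scene");pickle.dump(f,open("s5.pkl","wb"));cv2.imwrite("pics/s5.png",cv2.resize(f["color"][130:280,250:450,::-1],None,fx=4,fy=4,interpolation=cv2.INTER_CUBIC))
```

```text
[0.63849569 0.12748787 0.04556359] [ 0.99731513 -0.0731738 ] 9.0 [-9.76476324  0.19082066 15.05437924] [ 0.04702387  2.51208376 -0.01539509] 82.38661134950905
```

View pics/t4.png

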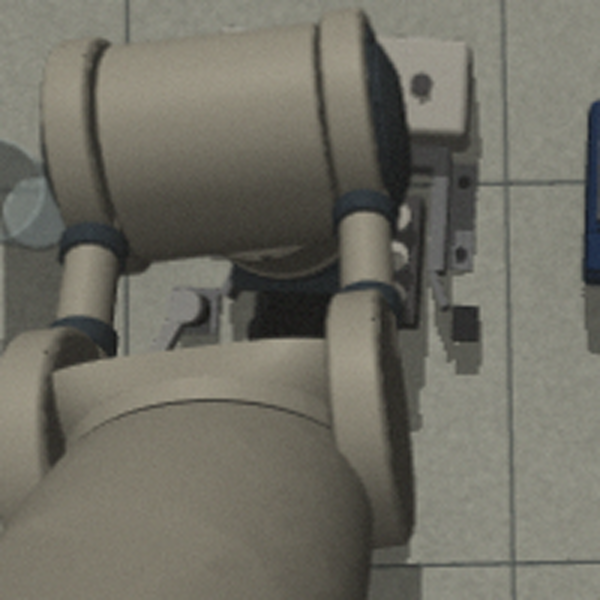

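View pics/s5.png

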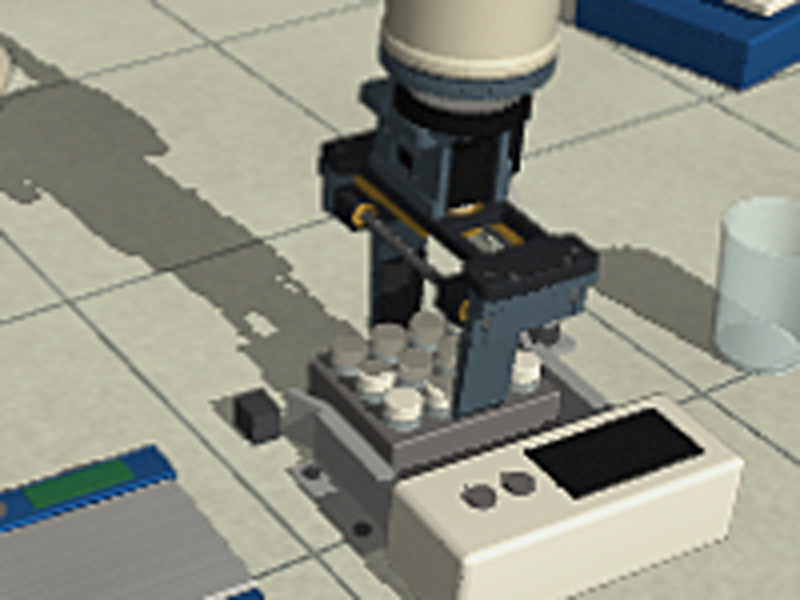

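arm_command(
  deltas=[
    [0, 0, 0, 0, 4, -0.5, 72],
    [0, 0, 0, 0, 8, -0.5, 72],
    [0, 0, 0, 0, 11, -0.5, 72],
    [0, 0, 0, 0, 14, -0.5, 72],
    [0, 0, 0, 0, 16, -0.5, 72],
    [0, 0, 0, 0, 18, -0.5, 72],
    [0, 0, 0, 0, 18, -0.5, 72],
  ],
)

```text
t: 9.8
position: [0.6582, 0.1252, 0.0459]
ee_rot: [0.0, 0.733, 0.681, 0.0]
force: [-0.5, -0.3, -0.9]
opening: 0.903
```

arm_command(
  deltas=[
    [0, 0, 0, 0, 1, 0, 72],
    [0, 0, 0, 0, 2, 0, 72],
    [0, 0, 0, 0, 3, 0, 72],
  ],
)

```text
t: 10.1
position: [0.6608, 0.125, 0.0458]
ee_rot: [0.0, 0.733, 0.681, -0.0]
force: [-1.8, 0.5, -2.7]
opening: 0.906
```

arm_command(
  deltas=[
    [0, 0, 0, 0, 1, 0.5, 72],
    [0, 0, 0, 0, 2, 0.5, 72],
    [0, 0, 0, 0, 3, 0.5, 72],
  ],
)

```text
t: 10.4
position: [0.662, 0.1249, 0.0456]
ee_rot: [-0.001, 0.732, 0.681, -0.001]
force: [-17.9, 0.3, 13.7]
opening: 0.902
```

Run:
```python
from m1 import *;from geo import *
p,Rm,o=tool();print(p,Rm[:2,1],o['t'],o['force'],o['wrist_torque'],o['opening']*91.2)
f=grab_frame("scene");pickle.dump(f,open("s6.pkl","wb"));cv2.imwrite("pics/s6.png",cv2.resize(f["color"][190:270,300:420,::-1],None,fx=6.6,fy=6.6,interpolation=cv2.INTER_CUBIC))
```

```text
[0.66197347 0.12486638 0.04555415] [ 0.99732125 -0.07306694] 10.4 [-17.87647538   0.29912235  13.73325301] [0.01431722 3.32924999 0.31434917] 82.30766511145876
```

View pics/s6.png

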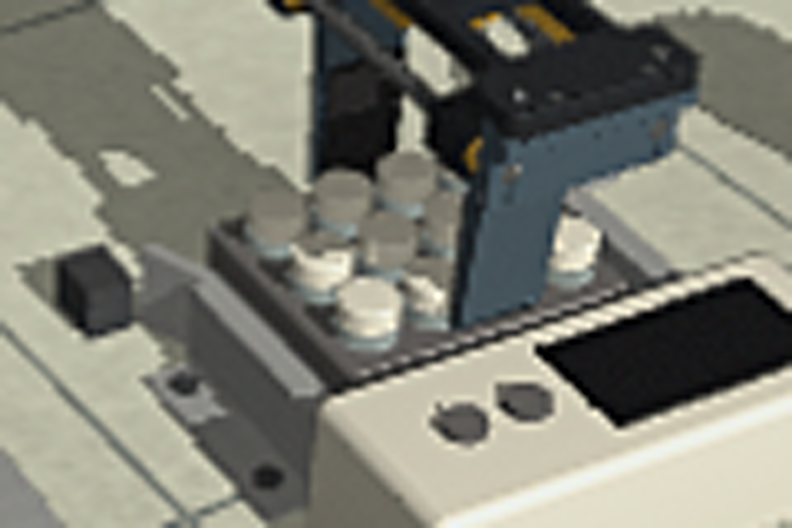

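Force jumped to 18 N and motion stalled, so it looks like it's on the back stop. I'll press slightly more with less downforce to confirm.

arm_command(
  deltas=[
    [0, 0, 0, 0, 0.5, -0.5, 72],
    [0, 0, 0, 0, 1, -0.5, 72],
    [0, 0, 0, 0, 1, -0.5, 72],
    [0, 0, 0, 0, 1, -0.5, 72],
  ],
)

```text
t: 10.85
position: [0.6621, 0.1248, 0.0456]
ee_rot: [-0.002, 0.732, 0.681, -0.002]
force: [-17.1, 0.3, 8.9]
opening: 0.905
```

Stalled at x=.662, which matches the bay origin estimate, so the rack is home. Releasing and lifting straight up.

arm_command(
  deltas=[
    [0, 0, 0, 0, -2, 0, 91.2],
    [0, 0, 0, 0, -3, 0, 91.2],
    [0, 0, 0, 0, -3, 0, 91.2],
    [0, 0, 0, 0, -3, 0, 91.2],
    [0, 0, 0, 0, -3, -10, 91.2],
    [0, 0, 0, 0, -3, -25, 91.2],
    [0, 0, 0, 0, -3, -55, 91.2],
    [0, 0, 0, 0, -3, -100, 91.2],
    [0, 0, 0, 0, -3, -150, 91.2],
    [0, 0, 0, 0, -3, -150, 91.2],
  ],
)

```text
t: 11.85
position: [0.6653, 0.1254, 0.2048]
ee_rot: [0.004, 0.733, 0.681, 0.005]
force: [1.0, -0.6, -0.4]
opening: 0.999
```

Run:
```python
from m1 import *;from geo import *
p,Rm,o=tool();print(p,Rm[:2,1],o['t'],o['force'],o['opening']*91.2)
f=grab_frame("scene");pickle.dump(f,open("s7.pkl","wb"));cv2.imwrite("pics/s7.png",cv2.resize(f["color"][140:280,290:450,::-1],None,fx=4.2,fy=4.2,interpolation=cv2.INTER_CUBIC))
wrist('w3')
```

```text
[0.66530344 0.12537849 0.20481101] [ 0.99723759 -0.07325981] 11.85 [ 0.99976994 -0.64389536 -0.44204938] 91.11463130439869
```

View pics/s7.png

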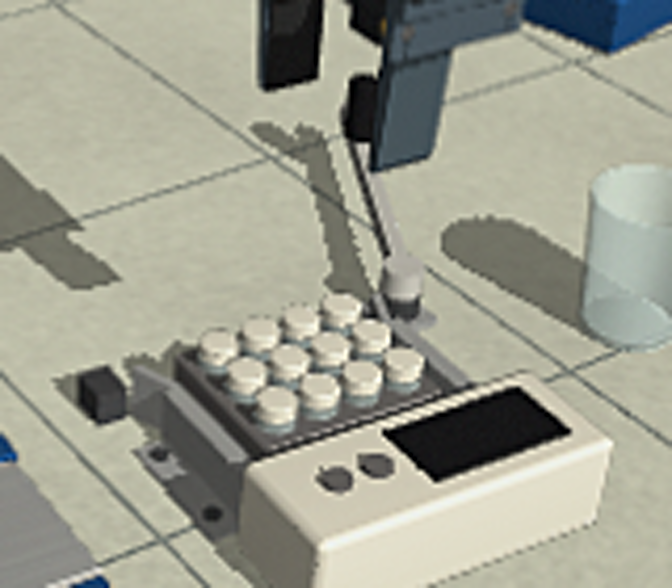

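View pics/w3.png

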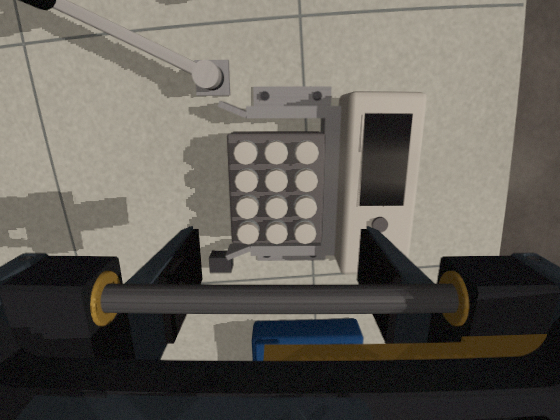

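The wrist view shows the rack square between the walls, its front edge at col ~324 against the back stop. Now to quantify it.

Run:
```python
from m1 import *;from geo import *
W=pickle.load(open("w3.pkl","rb"))
C,s=findcaps(W,228,134,326,246,th=125,k=35,amin=3000,amax=14000);print(len(C))
P=np.array([plane(W,u,.058) for u in C]);print(fit_caps(P)[:2])
c=cv2.resize(W["color"][60:270,180:430,::-1],None,fx=3,fy=2.85,interpolation=cv2.INTER_CUBIC)
cv2.imwrite("pics/w3z.png",c)
pr("pivot",plane(W,(207,73.5),.05))
S7=pickle.load(open("s7.pkl","rb")); pr("pivot tri",*tri(W,(207,73.5),S7,(290+402/4.2,140+266/4.2)))
```

```text
12
(array([0.66221091, 0.12386158]), np.float32(-0.0714386))
pivot [0.6063 0.2432 0.05  ]
pivot tri [0.6051 0.2448 0.0412] 0.0014
```

View pics/w3z.png

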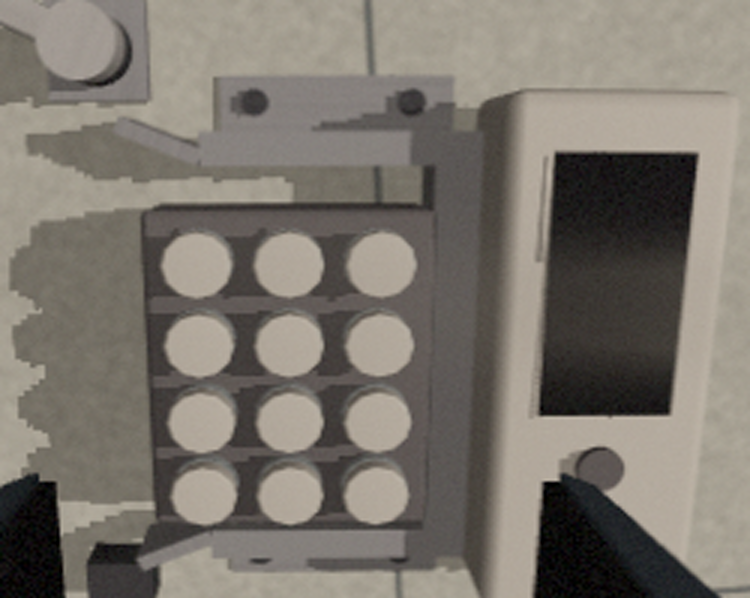

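The rack centre is at (.662,.124) with yaw −.071, against a bay estimate of (.660–.664,.1275) and −.073, so it is home within tolerance. On to the gate: turn 90° and look at the knob.

arm_command(
  deltas=[
    [0, 0, 8, 15, -25, 0, 91],
    [0, 0, 16, 30, -50, 0, 91],
    [0, 0, 24, 48, -80, 0, 91],
    [0, 0, 32, 66, -110, 0, 91],
    [0, 0, 40, 84, -140, 0, 91],
    [0, 0, 48, 102, -170, 0, 91],
    [0, 0, 56, 120, -200, 0, 91],
    [0, 0, 64, 138, -230, 0, 91],
    [0, 0, 72, 156, -260, 0, 91],
    [0, 0, 80, 170, -285, 0, 91],
    [0, 0, 87, 179, -299, 0, 91],
    [0, 0, 90, 179, -299, 0, 91],
  ],
)

```text
t: 13.15
position: [0.3742, 0.326, 0.1954]
ee_rot: [0.0, 0.999, -0.038, -0.001]
force: [0.5, -0.2, 0.1]
opening: 0.996
```

arm_command(
  deltas=[
    [0, 0, 0, 0, 0, 0, 91],
    [0, 0, 0, 0, 0, 0, 91],
  ],
)

```text
t: 13.35
position: [0.3765, 0.3251, 0.1956]
ee_rot: [0.0, 0.999, -0.036, -0.0]
force: [0.4, -0.6, 0.5]
opening: 0.999
```

Run:
```python
from m1 import *;from geo import *
p,Rm,o=tool();print(p,Rm.round(4),o['t'],o['force'],o['opening']*91.2)
wrist('w4')
f=grab_frame("scene");pickle.dump(f,open("s8.pkl","wb"))
```

```text
[0.37650929 0.32510361 0.19555499] [[ 9.974e-01 -7.150e-02 -7.000e-04]
 [-7.150e-02 -9.974e-01 -6.000e-04]
 [-7.000e-04  6.000e-04 -1.000e+00]] 13.35 [ 0.40551385 -0.61435477  0.54467328] 91.12008685959213
```

View pics/w4.png

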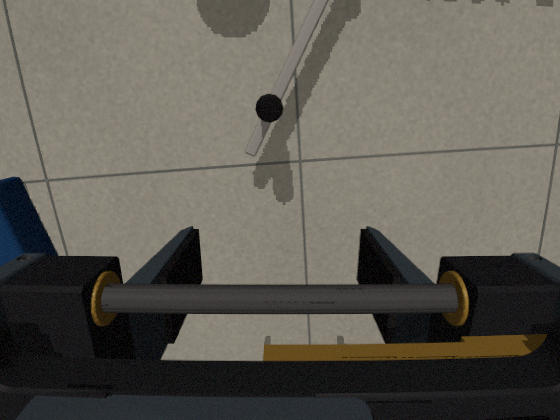

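The knob top shows clearly at (269,108). I'll mask it and triangulate with the top and scene views.

Run:
```python
from m1 import *;from geo import *
W=pickle.load(open("w4.pkl","rb"))
m=(W["color"].max(2)<60).astype(np.uint8);m[:70]=0;m[140:]=0;m[:,:230]=0;m[:,310:]=0
n,_,st,ce=cv2.connectedComponentsWithStats(m);i=1+np.argmax(st[1:,4]);print(st[i],ce[i])
u=ce[i]; k=plane(W,u,.0835);pr("knob",k)
pr("tri T",*tri(W,u,T,(126,256.3))); pr("tri S",*tri(W,u,S,(374.5,160)))
d=k[:2]-np.array([.6035,.2435]);print(np.linalg.norm(d))
print(np.array(todelta([k[0],k[1],.0615])))
```

```text
[256  94  27  29 598] [268.89297659 107.69565217]
knob [0.4595 0.3268 0.0835]
tri T [0.461  0.3271 0.0837] 0.0031
tri S [0.4584 0.3257 0.0793] 0.0034
0.16641313001813032
[ 82.4  -7.8 134.1]
```

arm_command(
  deltas=[
    [0, 0, 0, 30, -3, 10, 91],
    [0, 0, 0, 65, -6, 30, 91],
    [0, 0, 0, 83, -8, 60, 91],
    [0, 0, 0, 83, -8, 90, 91],
    [0, 0, 0, 83, -8, 115, 91],
    [0, 0, 0, 83, -8, 130, 91],
    [0, 0, 0, 83, -8, 133, 91],
    [0, 0, 0, 83, -8, 133, 91],
  ],
)

```text
t: 14.25
position: [0.4601, 0.327, 0.0628]
ee_rot: [0.0, 0.999, -0.037, -0.0]
force: [0.8, 1.0, 0.1]
opening: 1.0
```

arm_command(
  deltas=[
    [0, 0, 0, 0, 0, 0, 18],
    [0, 0, 0, 0, 0, 0, 18],
    [0, 0, 0, 0, 0, 0, 18],
    [0, 0, 0, 0, 0, 0, 18],
    [0, 0, 0, 0, 0, 0, 18],
    [0, 0, 0, 0, 0, 0, 18],
  ],
  squeeze=8,
)

```text
t: 14.85
position: [0.46, 0.3273, 0.063]
ee_rot: [-0.0, 0.999, -0.037, 0.0]
force: [0.5, -0.9, -0.7]
opening: 0.503
```

Run:
```python
from m1 import *;from geo import *
p,Rm,o=tool();print(p,Rm.round(4),o['t'],o['force'],o['opening']*91.2)
f=grab_frame("scene");pickle.dump(f,open("s9.pkl","wb"));cv2.imwrite("pics/s9.png",cv2.resize(f["color"][110:260,310:490,::-1],None,fx=4,fy=4,interpolation=cv2.INTER_CUBIC))
# arc targets
pv=np.array([.603,.2435]); yaw=-.073
Rb=np.array([[np.cos(yaw),-np.sin(yaw)],[np.sin(yaw),np.cos(yaw)]])
d=Rb.T@(p[:2]-pv); t0=np.arctan2(-d[0],-d[1]); r=np.linalg.norm(d); print("t0",t0,"r",r)
for t in np.linspace(t0,0,25):
    q=pv+Rb@(.165*np.array([-np.sin(t),-np.cos(t)]))
    print(round(t,2),(Rm.T@np.r_[q-p[:2],0]*1000).round(0)[:2],q.round(3))
```

```text
[0.46002333 0.32731461 0.06300328] [[ 9.973e-01 -7.330e-02  1.000e-04]
 [-7.330e-02 -9.973e-01  0.000e+00]
 [ 1.000e-04 -0.000e+00 -1.000e+00]] 14.85 [ 0.5045603  -0.87485167 -0.6940373 ] 45.883204110903584
t0 2.0280157514632733 r 0.16573237028046797
2.03 [1. 0.] [0.461 0.327]
1.94 [-5. 13.] [0.454 0.315]
1.86 [-9. 26.] [0.449 0.302]
1.77 [-13.  40.] [0.444 0.289]
1.69 [-15.  54.] [0.441 0.275]
1.61 [-16.  67.] [0.439 0.261]
1.52 [-16.  81.] [0.438 0.247]
1.44 [-15.  95.] [0.438 0.233]
1.35 [-12. 109.] [0.44 0.22]
1.27 [ -9. 122.] [0.442 0.206]
1.18 [ -4. 136.] [0.446 0.192]
1.1 [  2. 148.] [0.451 0.179]
1.01 [  9. 160.] [0.457 0.167]
0.93 [ 17. 172.] [0.464 0.155]
0.85 [ 25. 183.] [0.472 0.143]
0.76 [ 35. 193.] [0.481 0.133]
0.68 [ 46. 202.] [0.491 0.123]
0.59 [ 57. 210.] [0.501 0.114]
0.51 [ 69. 217.] [0.513 0.105]
0.42 [ 81. 224.] [0.525 0.098]
0.34 [ 94. 229.] [0.537 0.092]
0.25 [107. 233.] [0.55  0.087]
0.17 [121. 236.] [0.563 0.083]
0.08 [135. 238.] [0.577 0.081]
0.0 [149. 238.] [0.591 0.079]
```

View pics/s9.png

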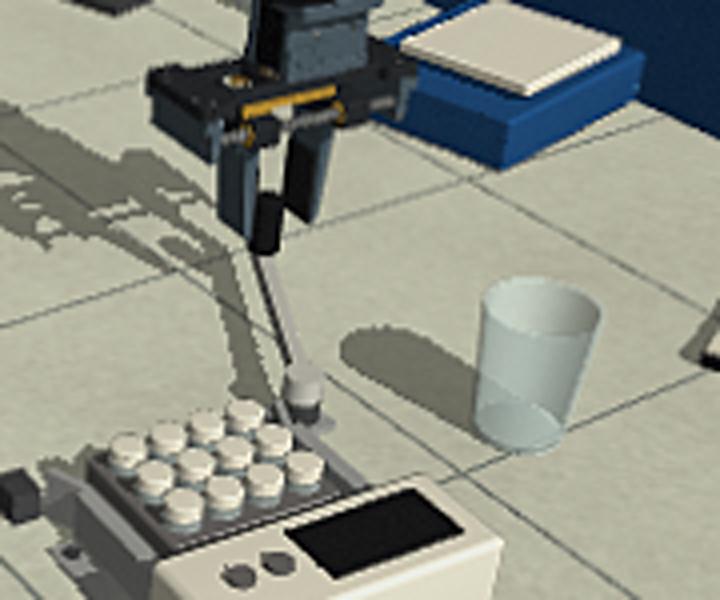

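The fingers are still closing around the knob, so I'll wait a few more rows.

arm_command(
  deltas=[
    [0, 0, 0, 0, 0, 0, 18],
    [0, 0, 0, 0, 0, 0, 18],
    [0, 0, 0, 0, 0, 0, 18],
    [0, 0, 0, 0, 0, 0, 18],
    [0, 0, 0, 0, 0, 0, 18],
  ],
)

```text
t: 15.4
position: [0.46, 0.3273, 0.0629]
ee_rot: [0.0, 0.999, -0.037, -0.0]
force: [-0.0, -0.2, -0.0]
opening: 0.257
```

arm_command(
  deltas=[
    [0, 0, 0, -3, 7, 0, 18],
    [0, 0, 0, -6, 18, 0, 18],
    [0, 0, 0, -10, 29, 0, 18],
    [0, 0, 0, -13, 40, 0, 18],
    [0, 0, 0, -15, 54, 0, 18],
    [0, 0, 0, -16, 67, 0, 18],
    [0, 0, 0, -16, 81, 0, 18],
    [0, 0, 0, -15, 95, 0, 18],
    [0, 0, 0, -12, 109, 0, 18],
    [0, 0, 0, -9, 122, 0, 18],
    [0, 0, 0, -4, 136, 0, 18],
    [0, 0, 0, 2, 148, 0, 18],
  ],
)

```text
t: 16.6
position: [0.4515, 0.1783, 0.063]
ee_rot: [0.0, 0.999, -0.037, 0.0]
force: [0.9, 0.9, 1.4]
opening: 0.258
```

Run:
```python
from m1 import *;from geo import *
p,Rm,o=tool();print(p,o['t'],o['force'],o['wrist_torque'],o['opening']*91.2)
f=grab_frame("scene");cv2.imwrite("pics/s10.png",cv2.resize(f["color"][110:260,280:460,::-1],None,fx=4,fy=4,interpolation=cv2.INTER_CUBIC))
pv=np.array([.603,.2435]); yaw=-.073
Rb=np.array([[np.cos(yaw),-np.sin(yaw)],[np.sin(yaw),np.cos(yaw)]])
d=Rb.T@(p[:2]-pv); t0=np.arctan2(-d[0],-d[1]); r=np.linalg.norm(d); print("t0",t0,"r",r)
for t in np.linspace(t0,0,15):
    q=pv+Rb@(.165*np.array([-np.sin(t),-np.cos(t)]))
    print(round(t,2),(Rm.T@np.r_[q-p[:2],0]*1000).round(0)[:2])
```

```text
[0.45152417 0.17828749 0.06295313] 16.6 [0.87719957 0.89706946 1.35177082] [0.21544003 0.30358307 0.1225049 ] 23.55142697847545
t0 1.091264342754495 r 0.16491694530558246
1.09 [-0.  0.]
1.01 [ 6. 11.]
0.94 [14. 22.]
0.86 [22. 32.]
0.78 [30. 41.]
0.7 [40. 50.]
0.62 [50. 58.]
0.55 [61. 65.]
0.47 [72. 71.]
0.39 [84. 76.]
0.31 [96. 81.]
0.23 [108.  84.]
0.16 [121.  87.]
0.08 [134.  88.]
0.0 [146.  89.]
```

View pics/s10.png

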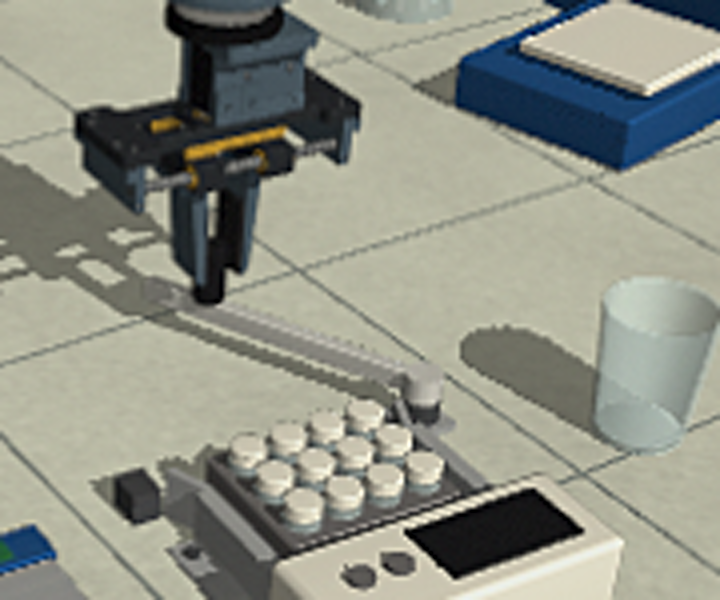

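The gate is following the gripper, with the bar now diagonal across the mouth. I'll continue the arc.

arm_command(
  deltas=[
    [0, 0, 0, 6, 11, 0, 18],
    [0, 0, 0, 14, 22, 0, 18],
    [0, 0, 0, 22, 32, 0, 18],
    [0, 0, 0, 30, 41, 0, 18],
    [0, 0, 0, 40, 50, 0, 18],
    [0, 0, 0, 50, 58, 0, 18],
    [0, 0, 0, 61, 65, 0, 18],
    [0, 0, 0, 72, 71, 0, 18],
    [0, 0, 0, 84, 76, 0, 18],
    [0, 0, 0, 96, 81, 0, 18],
    [0, 0, 0, 108, 84, 0, 18],
    [0, 0, 0, 118, 86, 0, 18],
  ],
)

```text
t: 17.85
position: [0.5636, 0.0848, 0.0629]
ee_rot: [0.0, 0.999, -0.037, 0.0]
force: [-1.0, 3.0, 1.8]
opening: 0.259
```

arm_command(
  deltas=[
    [0, 0, 0, 5, 1, 0, 18],
    [0, 0, 0, 10, 2, 0, 18],
    [0, 0, 0, 15, 3, 0, 18],
    [0, 0, 0, 20, 3, 0, 18],
    [0, 0, 0, 24, 3, 0, 18],
    [0, 0, 0, 28, 3, 0, 18],
  ],
)

```text
t: 18.45
position: [0.5892, 0.0809, 0.0627]
ee_rot: [-0.0, 0.999, -0.037, -0.001]
force: [-8.8, 8.3, 3.5]
opening: 0.26
```

arm_command(
  deltas=[
    [0, 0, 0, 1, 0, 0, 18],
    [0, 0, 0, 2, 0, 0, 18],
    [0, 0, 0, 3, 0, 0, 18],
  ],
)

```text
t: 18.75
position: [0.5909, 0.0807, 0.0624]
ee_rot: [-0.0, 0.999, -0.037, -0.002]
force: [-10.7, 8.0, 3.0]
opening: 0.259
```

Run:
```python
from m1 import *;from geo import *
p,Rm,o=tool();print(p,o['t'],o['force'],o['wrist_torque'],o['opening']*91.2)
f=grab_frame("scene");cv2.imwrite("pics/s11.png",cv2.resize(f["color"][130:280,280:460,::-1],None,fx=4,fy=4,interpolation=cv2.INTER_CUBIC))
```

```text
[0.59093149 0.08072936 0.06237763] 18.75 [-10.66965615   7.97420898   3.04942342] [1.42541484 1.89196093 0.05948486] 23.60037056961106
```

View pics/s11.png

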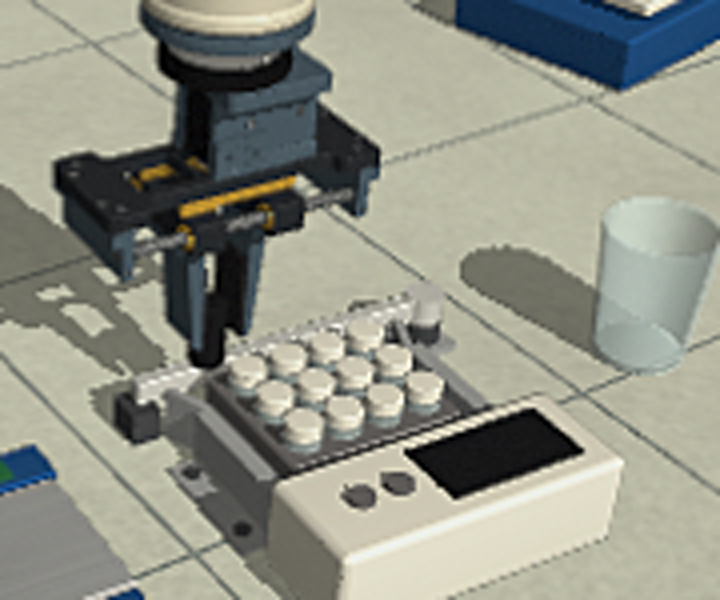

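The bar lies against the post stop with 10.7 N resisting. I'll release, lift and inspect.

arm_command(
  deltas=[
    [0, 0, 0, 0, 0, 0, 55],
    [0, 0, 0, 0, 0, 0, 55],
    [0, 0, 0, 0, 0, 0, 55],
    [0, 0, 0, 0, 0, 0, 55],
    [0, 0, 0, 0, 0, -10, 55],
    [0, 0, 0, 0, 0, -30, 55],
    [0, 0, 0, 0, 0, -60, 55],
    [0, 0, 0, 0, 0, -100, 55],
    [0, 0, 0, -20, 0, -140, 55],
    [0, 0, 0, -60, 0, -140, 55],
    [0, 0, 0, -80, 0, -140, 55],
    [0, 0, 0, -80, 0, -140, 55],
  ],
)

```text
t: 20.0
position: [0.511, 0.0859, 0.2041]
ee_rot: [0.0, 0.999, -0.036, -0.0]
force: [-0.8, 0.2, -0.8]
opening: 0.604
```

Run:
```python
from m1 import *;from geo import *
p,Rm,o=tool();print(p,o['t'],o['force'],o['opening']*91.2)
wrist('w5')
f=grab_frame("scene");cv2.imwrite("pics/s12.png",cv2.resize(f["color"][130:280,280:460,::-1],None,fx=4,fy=4,interpolation=cv2.INTER_CUBIC));pickle.dump(f,open("s12.pkl","wb"))
```

```text
[0.51102196 0.08590197 0.20407577] 20.0 [-0.82302968  0.17691209 -0.76697889] 55.09501800559519
```

View pics/s12.png

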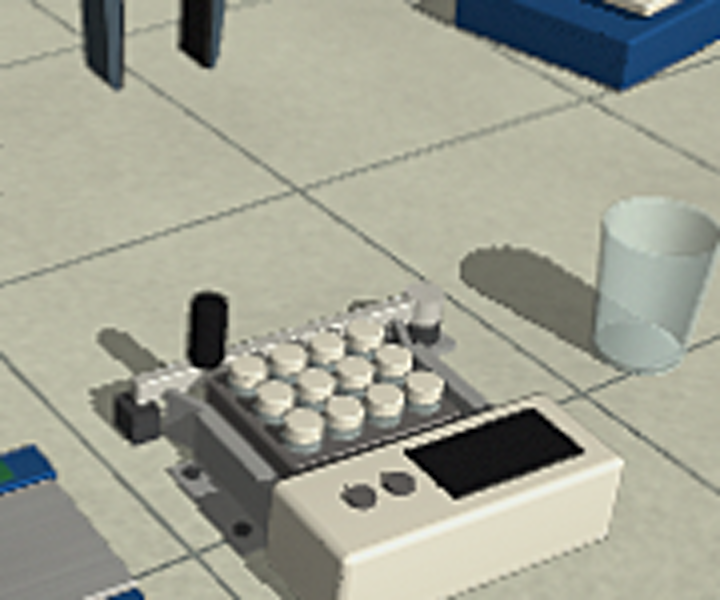

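View pics/w5.png

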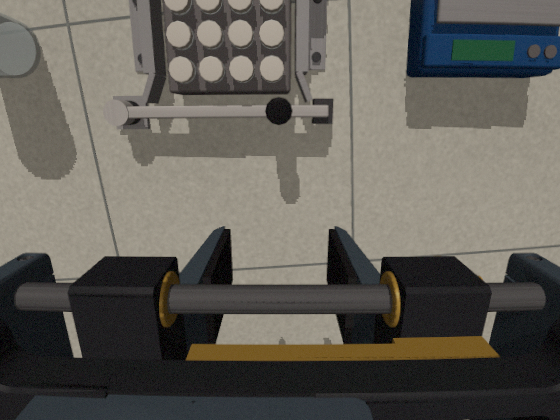

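Run:
```python
from m1 import *;from geo import *
W=pickle.load(open("w5.pkl","rb"))
c=cv2.resize(W["color"][60:140,100:340,::-1],None,fx=3.3,fy=3.3,interpolation=cv2.INTER_CUBIC);cv2.imwrite("pics/w5z.png",c)
g=W["color"].astype(int)
# bar: bright strip; centroid of bright pixels per column, rows 98-125
def cen(u0,u1):
    out=[]
    for u in range(u0,u1):
        col=g[98:126,u].min(1); r=np.where(col>138)[0]
        if 4<len(r)<16: out.append((u,98+r.mean()))
    return np.array(out)
q=np.vstack([cen(150,255),cen(294,308)]);print(len(q),q[[0,40,-1]])
P=np.array([plane(W,u,.04)[:2] for u in q]); l=cv2.fitLine(P.astype(np.float32),cv2.DIST_HUBER,0,.01,.01).ravel(); print("bar yaw",np.arctan2(-l[0]*np.sign(l[1]),abs(l[1])))
m=(W["color"].max(2)<60).astype(np.uint8);m[:90]=0;m[135:]=0;m[:,:255]=0;m[:,300:]=0
n,_,st,ce=cv2.connectedComponentsWithStats(m);i=1+np.argmax(st[1:,4]);k=plane(W,ce[i],.0835);print("knob",k,"pivot",plane(W,(120,112),.05))
d=k[:2]-np.array([.603,.2435]);print(np.linalg.norm(d),"yaw",np.arctan2(d[0],-d[1]))
C,s=findcaps(W,165,18,290,84,th=125,k=35,amin=3000,amax=14000)
for Cc in C: pr("cap",plane(W,Cc,.058))
```

```text
Traceback (most recent call last):
IndexError: index 40 is out of bounds for axis 0 with size 11
```

View pics/w5z.png

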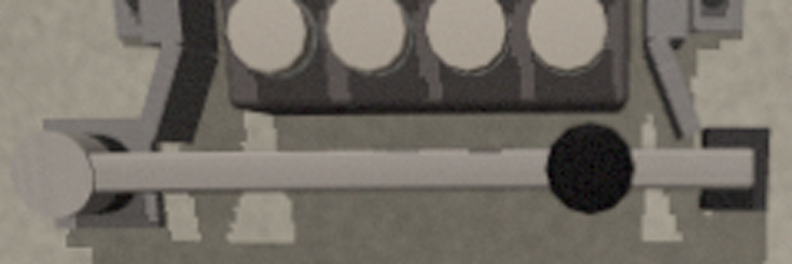

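Run:
```python
from m1 import *;from geo import *
W=pickle.load(open("w5.pkl","rb")); z=lambda x,y:(100+x/3.3,60+y/3.3)
def yaw(a,b,h):
    a=plane(W,z(*a),h);b=plane(W,z(*b),h);d=a-b;return np.arctan2(-d[0],d[1])
print("bar top edge",yaw((92,153),(752,150),.04),"bar low edge",yaw((92,190),(752,185),.04))
C=findcaps(W,165,18,290,84,th=125,k=35,amin=3000,amax=14000)[0]
P=np.array([plane(W,c,.058) for c in C]);print(len(P),P.round(4).tolist())
print("caps row",yaw((267,30),(568,27),.058),"rack edge",yaw((235,108),(625,105),.042))
m=(W["color"].max(2)<60).astype(np.uint8);m[:94]=0;m[128:]=0;m[:,:262]=0;m[:,295:]=0
ce=cv2.connectedComponentsWithStats(m);i=1+np.argmax(ce[2][1:,4]);k=plane(W,ce[3][i],.0835);d=k[:2]-[.603,.2435];print(k,np.linalg.norm(d),np.arctan2(d[0],-d[1]))
T5=grab_frame("top");S5=pickle.load(open("s12.pkl","rb"))
cv2.imwrite("pics/t5.png",T5["color"][...,::-1])
```

```text
bar top edge -0.07398006556637521 bar low edge -0.07048830117551742
8 [[0.6596, 0.0814, 0.058], [0.6616, 0.1093, 0.058], [0.6636, 0.1372, 0.058], [0.6656, 0.1651, 0.058], [0.6297, 0.0835, 0.058], [0.6337, 0.1393, 0.058], [0.6317, 0.1115, 0.058], [0.6357, 0.1672, 0.058]]
caps row -0.07081435483907686 rack edge -0.0713239406902633
[0.59109611 0.07981692 0.0835    ] 0.16411536448934336 -0.07259742213857504
```

View pics/t5.png

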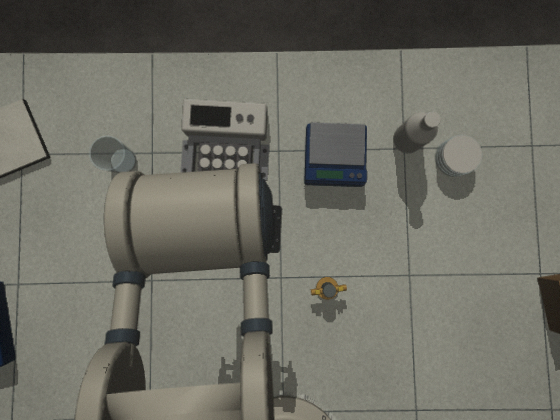

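The gate angle is about 0: bar yaw −.072, bay −.073. The rack is still home at (.6626,.1233), the bystanders haven't moved, and the arm is clear. Handing in.

```bash
python3 -c "
from h import *
print(order.sign_off(), manip.get_obs()['t'])"
```

```text
the job is handed in; nothing more can be done
the job is handed in; nothing more can be done
```

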